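# Start the fume hood and raise its sash to the pointer

### The arm

A 7-joint arm with a two-finger parallel gripper is mounted at the origin on a cart in front of the work surface, level with it; the furniture and walls round the work are solid. World frame = base frame: x ahead of the robot, y to its left, z up, the work surface at z = 0. Lengths are in m, angles in rad, forces in N, time in s.
With the tool pointing down it reaches from about 0.4 to 0.875 m from the base axis. Payload 6.5 kg.
Tool frame: the origin (TCP) lies between the finger pads; the fingertips stand 19 mm ahead of it and the grasp point (between the pads) is the TCP; z points along the fingers, y is the line along which they close (so a half turn about z gives the same grasp; the last joint's range is limited). The gripper opens to 85 mm and grips with 20 to 120 N. Pads are 22 mm wide; open, the fingers measure 114 mm over their backs; the gripper's body (76 mm by 85 mm) begins 54 mm behind the grasp point. The pads swing forward as they close: fully open they stand 13 mm farther back than shut.
Start: joints at [1.237, 0.536, -0.004, 1.538, 0.003, 1.067, -0.071], TCP at [0.172, -0.627, 0.25] pointing down, gripper open.
Joint ranges: [-2.7, 2.7], [-0.37, 2.16], [-1.27, 1.26], [0.24, 2.4], [-1.31, 4.45], [0.19, 1.91], [-2.76, 2.76]. Speed limits (rad/s): [2.39, 2.39, 3.14, 3.14, 3.14, 3.14, 3.14].

### API

Orientations are given as a unit quaternion [x, y, z, w].
In Python, from bench import env gives the robot as it stands.
- The arm moves only by the tool apply_moves, never from a script. Its argument "moves" is one flat list of numbers, 7 for each row, row after row: the shift along the tool's x, y, z in cm, then the turn, a rotation vector about the tool's x, y, z in rad, then the finger opening in cm, from 0 to 8.54. In form: [dx, dy, dz, wx, wy, wz, gripper, dx, dy, dz, wx, wy, wz, gripper, ...]. A call has 1 to 5 rows; each row shifts and turns the commanded pose from where the row before left it, along the tool's axes as they then stand; what a row does not reach is not made up. A row lasts 1/10 s, in which the tool goes at most 50 mm and 8.59 degrees, less where a joint would pass 70% of its speed; a pose out of reach is approached as far as the arm can. A call with a gripper value outside its range is refused whole. The fingers move at their own pace and stop on an object; the grip force is fixed at half the most. Time passes only in rows, so rows that do not move let the fingers close. It gives the time, the measured TCP pose, the force, the opening and the grip force at its end, in the units of the state.
- env.get_obs(): the state, without advancing time (a new reading comes with each control period).
- env.get_image(name): name is "scene" or "top" or "wrist"; returns a dict with "color" (420x560x3 uint8, blue, green, red), "z_map" (420x560 float32, m along the optical axis (not along the pixel's ray), 0 where there is no reading), "fx", "fy", "cx", "cy" (pixels), "k1" (the pictures are not rectified: a ray, as slopes to the right and down, at radius r is drawn at 1 + k1 r^2 times it, then the intrinsics apply), "pose" (4x4, takes a point from camera to world coordinates); the wrist camera has in their place "T_tool_cam" (4x4, takes a point from camera to tool coordinates, whose origin is the TCP and whose axes are the flange's). Camera axes: x right, y down, z forward; pixel columns grow to the right and rows downward; lengths in m; the calibration is good to about 2 mm. A picture is of the moment at which its call begins: read the wrist's pose just before it.
- env.sign_off(): hands the job in; it is judged then, once.
The state is a dict: "time": time; "qpos": joint angles; "joint_velocities": joint speeds; "joint_efforts": joint torques, N m; "ee_pos": TCP position; "tool_rot": TCP orientation; "contact_force": force on the tool from outside, world axes, zero at the start; "ft_torque": the same for the moment, N m; "finger_gap": finger opening in m; "gripper_force": force on a finger pad.
Only numpy, scipy, OpenCV 4.12 (cv2) and the standard library are available. Lean on these libraries where they do the work, as an engineer would, in place of code of your own. Each camera call takes 0.05 s, during which the arm holds its last target. There are 200 camera calls.

### The job

Get the benchtop fume hood ready for edge coating: first press the fan's push-button on the switch box all the way down, then push the sash up with the fingertips from beneath its lip until the lip is level with the pointer on the right-hand jamb, leave it standing there and back away. Grasp nothing: do not pinch the lip, leave the pointer where it is set, and do not disturb the bottles in the hood or the other things on the table.

Things in the scene. Friction and masses are not known exactly. Their poses are not given: they have to be found in the camera images.
- hood: benchtop fume hood, fixed, grey sheet metal, 280 mm deep (x), 340 wide (y), 380 tall plus a 56 mm duct collar on its roof; origin at the centre of its underside, x to its back, y to its left; yaw varies. Its front starts at x = -140 mm at the table and leans back 30 degrees from vertical; a clear sash slides along it between two 30 mm wide jambs
- lip_front (a point): middle of the lip's front edge, at half thickness. The lip is a shelf on the sash's lower edge, 266 mm wide, 12 thick, standing out 30 mm square to the sash. Axes: x square into the sash (30 degrees below level), y to the hood's left, z up along the leaning front, the way the sash slides. Beneath the lip: a flat apron 39 mm in +x, or the opening
- sash (a joint): travel of the sash up along the leaning front, m: 0 is shut, 0.17 the upper stop. It is counterweighted: it takes about 1.5 to 4 N along its slide to push it up, and it stays where it is left. The lip is an aluminium strip (upper 6 mm, sash_c5) on a black rubber strip (lower 6 mm, sash_c6, the underside to push against). Nothing else stands beneath it
- pointer_tip (a point): tip of the height pointer: a dark 22 mm slide block with a brass wedge on the hood's right-hand (-y) jamb, beside the lip's path and standing 20 mm out; its height varies. Axes as at lip_front. The sash is at the marked height when the lip's mid-thickness is level with this tip along that z axis
- switch_box: grey switch box on the table to the right of the hood, fixed, 85x75x45 mm, origin at the centre of its underside; on its top a round black push-button
- fan_button_top (a point): centre of the top of the fan's push-button: black, 32 mm across, pressed straight down; one push of about 4 N takes it all the way
- fan_button (a joint): how far the push-button is pressed, m: 0 out, 0.006 fully down; it springs back
- edge_bottle_a: white plastic bottle with a black cap, 34 mm across, 74 mm tall, standing loose inside the hood; origin at the centre of its underside
- edge_bottle_b: white plastic bottle with a brown cap, 34 mm across, 74 mm tall, standing loose inside the hood; origin at the centre of its underside
- wax_cake: round cake of beeswax, 49 mm across, 18 mm tall, loose, between the switch box and the hood; bystander, origin at the centre of its underside
- glue: cream glue bottle with a pointed nozzle, 42x61 mm, 164 mm tall, loose, left of the hood; bystander, origin at the centre of its underside
- rivets: round tin, 55 mm across, 26 mm tall, loose, in front of the hood; bystander, origin at the centre of its underside
- mallet_1: mallet lying on the table, 61x206x58 mm, loose, right of the hood; bystander, origin at the centre of its underside
- slicker: small turned wooden slicker, 34 mm across, 54 mm tall, loose, to the left in front of the hood; bystander, origin at the centre of its underside
Mind the look-alikes: they are no part of the job. There is more than one size of the switch_box; the job needs the middle-sized.

How it is judged:
By the outcome, as a careful person would: the job done as asked, in the order asked, and still so for the second after the job is handed in, with the robot touching nothing.
It also fails if it takes over 48 s, if anything falls off the work surface, if the arm or the gripper's body presses on something with over 40 N, if the wrist force passes 120 N, or if a joint passes its speed limit or range.

## Working session

There is one attempt and no reset: what is moved stays moved. The work goes in short steps, Python scripts to look and compute and a tool call to move; the robot and the scene stay as the last step left them, time stands still between calls to the robot, and variables do not carry over. Pictures are saved under pics/ and viewed, at most 10 in all, crops included, and the job is handed in when it is done.

Besides the shell and the picture viewer there is one more tool, called after "Call:" as a command line: name --argument value ..., lists and objects as JSON in quotes. apply_moves: Moves the arm, as the interface text tells. Its arguments: {"type":"object","properties":{"moves":{"type":"array","items":{"type":"number"}}},"required":["moves"]}

```bash
mkdir -p pics; ls; cat > h.py <<'E'
import numpy as np, cv2
from scipy.spatial.transform import Rotation as R
from bench import env
def pts(im):
    # world (or camera) points for every pixel
    h,w=im["z_map"].shape
    K=np.array([[im["fx"],0,im["cx"]],[0,im["fy"],im["cy"]],[0,0,1.]])
    u,v=np.meshgrid(np.arange(w),np.arange(h))
    p=np.stack([u,v],-1).reshape(-1,1,2).astype(float)
    s=cv2.undistortPoints(p,K,np.array([im["k1"],0,0,0.])).reshape(h,w,2)
    d=np.dstack([s,np.ones((h,w))])
    c=d*im["z_map"][...,None]
    T=im["pose"]
    return c@T[:3,:3].T+T[:3,3], d@T[:3,:3].T, T[:3,3]
def get(name):
    o=env.get_obs(); im=env.get_image(name)
    if name=="wrist":
        T=np.eye(4);T[:3,:3]=R.from_quat(o["tool_rot"]).as_matrix();T[:3,3]=o["ee_pos"]
        im["pose"]=T@im["T_tool_cam"]
    return im
E
python3 - <<'E'
from h import *
import pickle
print({k:np.round(v,3) for k,v in env.get_obs().items()})
for n in("scene","top"):
    im=get(n); pickle.dump(im,open(n+".pkl","wb")); cv2.imwrite(f"pics/{n}0.png",cv2.resize(im["color"],(800,600)));print(n,np.round(im["pose"],3),im["fx"],im["k1"])
E
```

```text
pics
{'time': np.float64(0.0), 'qpos': array([ 1.237,  0.537, -0.004,  1.539,  0.003,  1.067, -0.071]), 'joint_velocities': array([-0.001,  0.001, -0.   , -0.   ,  0.001,  0.001,  0.   ]), 'joint_efforts': array([-0.0000e+00, -5.8339e+01,  1.0490e+00, -2.5911e+01,  1.2000e-02,
        9.0000e-03,  0.0000e+00]), 'ee_pos': array([ 0.172, -0.626,  0.249]), 'tool_rot': array([ 0.991,  0.134, -0.   , -0.001]), 'contact_force': array([-0.192, -0.323,  0.476]), 'ft_torque': array([-0.011, -0.039, -0.002]), 'gripper_force': np.float64(0.0), 'finger_gap': np.float64(0.085)}
scene [[-0.718 -0.498  0.487  0.019]
 [-0.696  0.517 -0.498  0.506]
 [-0.003 -0.696 -0.718  0.945]
 [ 0.     0.     0.     1.   ]] 416.42723206742056 -0.036409986321758424
top [[-8.600e-02 -9.750e-01  2.040e-01  2.700e-01]
 [-9.960e-01  8.500e-02 -1.700e-02 -5.800e-02]
 [-1.000e-03 -2.050e-01 -9.790e-01  1.615e+00]
 [ 0.000e+00  0.000e+00  0.000e+00  1.000e+00]] 468.9427013873368 -0.08979364415676538
```

View pics/scene0.png

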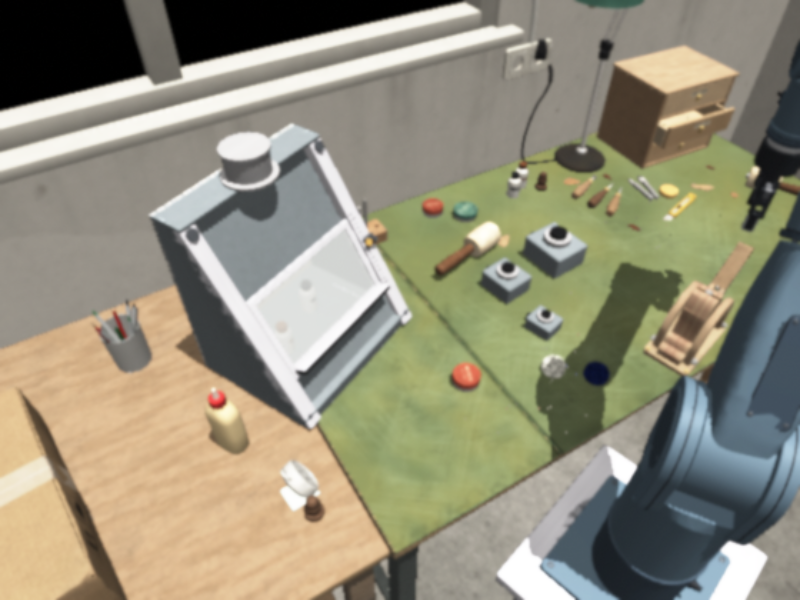

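View pics/top0.png

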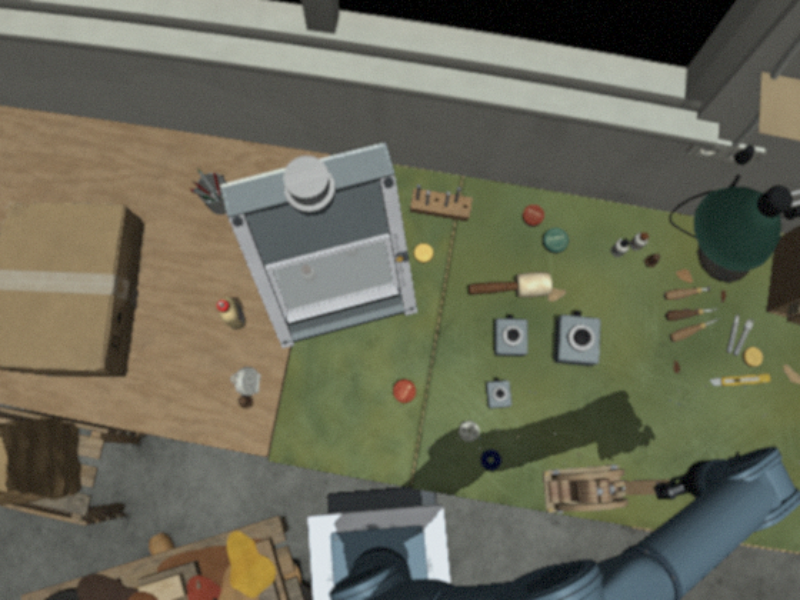

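The middle-sized box is at about (512,336) in the top view and (507,280) in the scene view. The lip runs from (300,365) to (388,290) in the scene view, with the brass pointer near (370,242).

```bash
python3 - <<'E'
from h import *
import pickle
for n,pp in(("scene",{"btn":(508,268),"boxtop":(490,277),"lipL":(303,363),"lipR":(385,291),"lipM":(345,328),"ptr":(369,242),"jambR":(404,318),"jambRtop":(322,150),"jambL":(313,415),"jambLtop":(195,240),"table":(440,320)}),
 ("top",{"btn":(512,336),"boxtop":(500,349),"lipL":(290,318),"lipR":(394,296),"lipM":(342,307),"ptr":(402,258),"jambR":(410,305),"jambRtop":(389,190),"jambL":(286,338),"jambLtop":(238,222),"table":(430,360)})):
    im=pickle.load(open(n+".pkl","rb")); P,d,o=pts(im)
    for k,(u,v) in pp.items():
        print(n,k,np.round(P[round(v*.7),round(u*.7)],3))
    c=im["color"]
    if n=="scene":
        cv2.imwrite("pics/s1.png",cv2.resize(c[130:300,190:300],None,fx=3.5,fy=3.5,interpolation=cv2.INTER_CUBIC))
        A=c[130:300,190:300]
    else: B=c[120:250,155:295]
A=cv2.resize(A,(388,600),interpolation=cv2.INTER_CUBIC);B=cv2.resize(B,(400,371),interpolation=cv2.INTER_CUBIC)
B=cv2.copyMakeBorder(B,0,229,0,0,cv2.BORDER_CONSTANT)
cv2.imwrite("pics/c1.png",np.hstack([A,B]))
E
```

```text
scene btn [ 0.517 -0.349  0.067]
scene boxtop [ 0.544 -0.321  0.044]
scene lipL [0.607 0.149 0.111]
scene lipR [ 0.628 -0.081  0.112]
scene lipM [0.61  0.046 0.117]
scene ptr [ 0.697 -0.104  0.188]
scene jambR [ 0.609 -0.116  0.019]
scene jambRtop [ 0.798 -0.09   0.357]
scene jambL [0.56  0.178 0.027]
scene jambLtop [0.74  0.218 0.36 ]
scene table [ 0.565 -0.181 -0.002]
top btn [ 0.522 -0.354  0.07 ]
top boxtop [ 0.499 -0.328  0.041]
top lipL [0.597 0.155 0.121]
top lipR [ 0.631 -0.087  0.116]
top lipM [0.613 0.035 0.123]
top ptr [ 0.697 -0.109  0.189]
top jambR [ 0.623 -0.125  0.033]
top jambRtop [ 0.798 -0.09   0.341]
top jambL [0.568 0.18  0.034]
top jambLtop [0.748 0.211 0.366]
top table [ 0.491 -0.162  0.002]
```

View pics/c1.png

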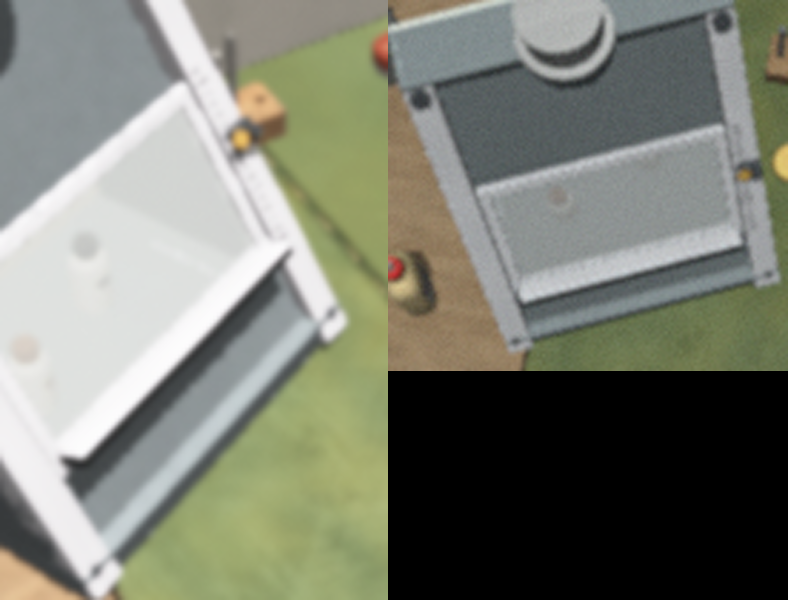

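```bash
cat > fit.py <<'E'
from h import *
from scipy.ndimage import label
def lipaxes(yaw):
    return R.from_euler("z",yaw).as_matrix()@np.array([[.866,0,.5],[0,1,0],[-.5,0,.866]])  # columns x,y,z
def sel(im):
    P,d,o=pts(im); hsv=cv2.cvtColor(im["color"],cv2.COLOR_BGR2HSV); return P,hsv,d,o
E
python3 - <<'E'
from fit import *
import pickle
for n in("scene","top"):
    im=pickle.load(open(n+".pkl","rb")); P,hsv,d,o=sel(im)
    ok=im["z_map"]>0
    # jamb plane: rough
    A=lipaxes(.17); p0=np.array([.609,-.116,.02])
    q=(P-p0)@A
    m=ok&(abs(q[...,0])<.012)&(hsv[...,2]>130)&(hsv[...,1]<40)&(q[...,2]>.02)&(q[...,2]<.36)&(((q[...,1]>-.02)&(q[...,1]<.02))|((q[...,1]>.28)&(q[...,1]<.31)))
    X=P[m]; c=X.mean(0); w=np.linalg.svd(X-c)[2][2]; w*=np.sign(w[0])
    print(n,"jamb n",m.sum(),np.round(c,4),np.round(w,3),"tilt",np.degrees(np.arcsin(-w[2])),"yaw",np.arctan2(w[1],w[0]))
    yaw=np.arctan2(w[1],w[0]);A=lipaxes(yaw); q=(P-c)@A
    yr=(q[...,1][m]).min(),(q[...,1][m]).max(); print("y range",yr,"c",c)
    L=ok&(q[...,0]<-.012)&(q[...,0]>-.06)&(abs(q[...,1])<.12)&(q[...,2]<.1)&(q[...,2]>-.2)
    Q=q[L]; print("lip pts",L.sum(),"x pct",np.percentile(Q[:,0],[1,5,50,95]),"z pct",np.percentile(Q[:,2],[2,20,50,80,98]))
    # brass
    B=ok&(hsv[...,0]>10)&(hsv[...,0]<30)&(hsv[...,1]>110)&(q[...,0]<.01)&(q[...,0]>-.06)&(abs(q[...,1])<.25)&(P[...,2]>.05)
    v,u=np.nonzero(B);print("brass",B.sum(),np.c_[u,v].mean(0) if len(u) else None)
    for a,b,x in list(zip(u,v,P[B]))[:14]: print(a,b,np.round(x,3),np.round((x-c)@A,3))
    # button
    K=ok&(hsv[...,2]<60)&(np.hypot(P[...,0]-.52,P[...,1]+.352)<.03)&(P[...,2]>.03)
    v,u=np.nonzero(K); print("btn",K.sum(),P[K].mean(0),np.percentile(P[K][:,2],[10,50,90]))
    dd=d[K].mean(0); print("  ray at .066:",o+dd*(.066-o[2])/dd[2])
    S=ok&(np.hypot(P[...,0]-.52,P[...,1]+.352)<.07)&(P[...,2]>.035)&(P[...,2]<.05); print("box top",np.median(P[S],0))
im=env.get_image("wrist");print(np.round(im["T_tool_cam"],3),im["fx"])
E
```

```text
scene jamb n 2313 [0.6817 0.0577 0.1909] [ 0.85   0.162 -0.501] tilt 30.038974343248142 yaw 0.18800654335132339
y range (np.float64(-0.1798698874111781), np.float64(0.15216895548223597)) c [0.6817332  0.05772091 0.190906  ]
lip pts 473 x pct [-0.0283268  -0.02715357 -0.02329597 -0.01383664] z pct [-0.10877657 -0.10527962 -0.1006319  -0.09767938 -0.09598356]
brass 21 [258. 169.]
257 167 [ 0.698 -0.102  0.196] [-0.015 -0.16  -0.003]
258 167 [ 0.703 -0.11   0.188] [-0.008 -0.169 -0.008]
259 167 [ 0.699 -0.11   0.19 ] [-0.013 -0.168 -0.008]
256 168 [ 0.698 -0.098  0.194] [-0.013 -0.156 -0.003]
257 168 [ 0.698 -0.102  0.192] [-0.012 -0.16  -0.006]
258 168 [ 0.696 -0.103  0.192] [-0.015 -0.161 -0.007]
259 168 [ 0.695 -0.107  0.191] [-0.015 -0.164 -0.009]
260 168 [ 0.694 -0.11   0.189] [-0.016 -0.167 -0.011]
256 169 [ 0.699 -0.098  0.19 ] [-0.01  -0.156 -0.007]
257 169 [ 0.696 -0.1    0.191] [-0.013 -0.157 -0.008]
258 169 [ 0.697 -0.104  0.188] [-0.012 -0.162 -0.011]
259 169 [ 0.695 -0.106  0.188] [-0.014 -0.163 -0.012]
260 169 [ 0.697 -0.112  0.182] [-0.01  -0.17  -0.016]
256 170 [ 0.697 -
[... 718 characters left out ...]

281 180 [ 0.699 -0.109  0.193] [-0.012 -0.146 -0.006]
278 181 [ 0.695 -0.099  0.196] [-0.015 -0.136 -0.004]
279 181 [ 0.697 -0.103  0.191] [-0.012 -0.139 -0.008]
280 181 [ 0.696 -0.106  0.192] [-0.013 -0.142 -0.008]
281 181 [ 0.697 -0.109  0.189] [-0.011 -0.146 -0.011]
279 182 [ 0.695 -0.102  0.186] [-0.011 -0.139 -0.013]
280 182 [ 0.694 -0.106  0.186] [-0.012 -0.142 -0.014]
btn 37 [ 0.5260787  -0.35719161  0.06669158] [0.06226926 0.06641771 0.07173144]
  ray at .066: [ 0.52618943 -0.35732703  0.066     ]
box top [ 0.52206021 -0.35245375  0.04447399]
[[ 0.001 -0.959 -0.282  0.071]
 [ 1.     0.001  0.001 -0.   ]
 [-0.001 -0.282  0.959 -0.123]
 [ 0.     0.     0.     1.   ]] 325.0332349271449
```

Call:
apply_moves --moves '[4.1,-1.7,0,0,0,0,0,4.1,-1.7,0,0,0,0,0,4.1,-1.7,0,0,0,0,0,4.1,-1.7,0,0,0,0,0,4.1,-1.7,0,0,0,0,0]'

```text
time: 0.65
ee_pos: [0.3483, -0.4892, 0.2501]
tool_rot: [0.991, 0.133, -0.0, -0.0]
contact_force: [-0.2, -0.3, -0.4]
finger_gap: 0.012
gripper_force: 0.0
```

Call:
apply_moves --moves '[4.1,-1.7,1.5,0,0,0,0,4.1,-1.7,1.5,0,0,0,0,4.1,-1.7,2,0,0,0,0,4.1,-1.7,2,0,0,0,0,4.1,-1.7,1.5,0,0,0,0]'

```text
time: 1.15
ee_pos: [0.523, -0.3529, 0.1638]
tool_rot: [0.991, 0.133, -0.001, -0.0]
contact_force: [-0.5, -0.8, 0.1]
finger_gap: 0.0002
gripper_force: 0.0
```

Call:
apply_moves --moves '[0,0,0,0,0,0,0,0,0,0,0,0,0,0,0,0,0,0,0,0,0]'

```text
time: 1.45
ee_pos: [0.5214, -0.3557, 0.1654]
tool_rot: [0.991, 0.133, -0.0, 0.0]
contact_force: [-0.5, -0.1, 0.5]
finger_gap: -0.0004
gripper_force: 0.0
```

```bash
python3 - <<'E'
from fit import *
im=get("wrist"); P,hsv,d,o=sel(im)
K=(hsv[...,2]<60)&(np.hypot(P[...,0]-.523,P[...,1]+.355)<.028)&(P[...,2]>.05)&(P[...,2]<.08)
print(K.sum(),P[K].mean(0),np.percentile(P[K],[2,50,98],axis=0))
W=(np.hypot(P[...,0]-.523,P[...,1]+.355)<.04)&(P[...,2]>.05)&(P[...,2]<.08);print(np.percentile(P[W],[2,50,98],axis=0))
cv2.imwrite("pics/w1.png",im["color"])
E
```

```text
<stdin>:4: RuntimeWarning: Mean of empty slice.
  ret = um.true_divide(
Traceback (most recent call last):
IndexError: index -1 is out of bounds for axis 0 with size 0
```

```bash
python3 - <<'E'
from fit import *
im=get("wrist"); P,hsv,d,o=sel(im)
cv2.imwrite("pics/w1.png",im["color"])
t=(.066-o[2])/d[...,2]; X=o+d*t[...,None]   # rays cut with the button-top plane
K=(hsv[...,2]<60)&(t>0)&(np.hypot(X[...,0]-.523,X[...,1]+.355)<.028)
print("o",o,"z>0",(im["z_map"]>0).mean(),K.sum(),np.percentile(hsv[...,2],[1,20,50]),np.median(X[K],0),np.percentile(X[K],[2,98],axis=0),np.nanmedian(P[K],0))
E
```

```text
return _methods._mean(a, axis=axis, dtype=dtype,
  ret = um.true_divide(
Traceback (most recent call last):
IndexError: index -1 is out of bounds for axis 0 with size 0
```

View pics/w1.png

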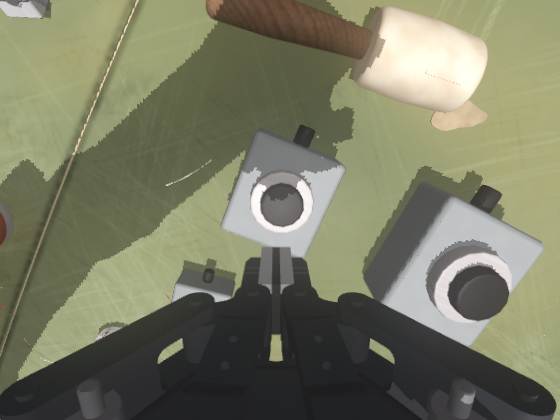

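The wrist view is centred on the middle box. The button is at pixel (282,206), with the larger box to its right and the shut fingertips near (278,250).

```bash
python3 - <<'E'
from fit import *
im=get("wrist"); P,hsv,d,o=sel(im)
g=cv2.GaussianBlur(im["color"],(0,0),1).max(2)
m=((g<105)).astype(np.uint8); m[:175]=0;m[238:]=0;m[:,:255]=0;m[:,310:]=0
n,l,s,c=cv2.connectedComponentsWithStats(m); i=1+s[1:,4].argmax(); print(s[i],c[i])
u,v=s[i][0]+s[i][2]/2-.5,s[i][1]+s[i][3]/2-.5
D=d[round(v),round(u)]; print(o+D*(.066-o[2])/D[2], P[l==i].mean(0)); print(env.get_obs()["ee_pos"])
E
```

```text
[262 183  40  29 446] [281.14125561 192.58295964]
[ 0.53365425 -0.35767553  0.066     ] [ 0.53659492 -0.35622441  0.06594526]
[ 0.52137742 -0.35598491  0.16578953]
```

Call:
apply_moves --moves '[0.5,0.2,2.5,0,0,0,0,0,0,3,0,0,0,0,0,0,1.5,0,0,0,0,0,0,0.3,0,0,0,0,0,0,0,0,0,0,0]'

```text
time: 2.1
ee_pos: [0.5276, -0.3554, 0.0926]
tool_rot: [0.991, 0.133, -0.0, 0.0]
contact_force: [1.0, 0.5, 1.0]
finger_gap: 0.0
gripper_force: 0.0
```

Call:
apply_moves --moves '[0,0,0.3,0,0,0,0,0,0,0.3,0,0,0,0,0,0,0,0,0,0,0]'

```text
time: 2.4
ee_pos: [0.5278, -0.3551, 0.0866]
tool_rot: [0.991, 0.134, 0.0, 0.0]
contact_force: [0.8, -0.0, -0.3]
finger_gap: 0.0002
gripper_force: 0.0
```

Call:
apply_moves --moves '[0,0,0.2,0,0,0,0,0,0,0.2,0,0,0,0,0,0,0,0,0,0,0]'

```text
time: 2.7
ee_pos: [0.528, -0.3552, 0.0825]
tool_rot: [0.991, 0.134, 0.0, 0.0]
contact_force: [-0.6, 0.5, 3.3]
finger_gap: -0.0001
gripper_force: 1.4
```

Call:
apply_moves --moves '[0,0,0.2,0,0,0,0,0,0,0.1,0,0,0,0,0,0,0,0,0,0,0]'

```text
time: 3.0
ee_pos: [0.5281, -0.3552, 0.0801]
tool_rot: [0.991, 0.133, 0.0, 0.0]
contact_force: [-2.1, 1.2, 8.4]
finger_gap: -0.0001
gripper_force: 4.2
```

Call:
apply_moves --moves '[0,0,0.15,0,0,0,0,0,0,0,0,0,0,0]'

```text
time: 3.2
ee_pos: [0.5281, -0.3553, 0.0799]
tool_rot: [0.991, 0.133, 0.0, 0.0]
contact_force: [-4.8, 3.7, 18.3]
finger_gap: -0.0005
gripper_force: 9.4
```

Call:
apply_moves --moves '[0,0,-4,0,0,0,0,0,0,-5,0,0,0,0,0,0,-5,0,0,0,0,1,-4.4,-2,0,0,0.043,0,1,-4.4,0,0,0,0.043,0]'

```text
time: 3.7
ee_pos: [0.5271, -0.266, 0.2415]
tool_rot: [0.996, 0.088, 0.003, 0.002]
contact_force: [1.1, 1.3, 0.1]
finger_gap: -0.0002
gripper_force: 0.0
```

Call:
apply_moves --moves '[1,-4.4,0,0,0,0,0,1,-4.4,0,0,0,0,0,1,-4.4,0,0,0,0,0,1,-4.4,0,0,0,0,0,1,-4.4,0,0,0,0,0]'

```text
time: 4.2
ee_pos: [0.5346, -0.0377, 0.2376]
tool_rot: [0.996, 0.091, -0.0, 0.0]
contact_force: [0.8, -0.2, 0.6]
finger_gap: -0.0
gripper_force: 0.0
```

Call:
apply_moves --moves '[0,-3,0,0,0.149,0,0,0,-2,0,0,0.149,0,0,0,0,0,0,0.149,0,0,0,0,0,0,0.149,0,0,0,0,0,0,0,0,0]'

```text
time: 4.7
ee_pos: [0.5197, -0.0012, 0.2275]
tool_rot: [0.971, 0.085, 0.224, -0.008]
contact_force: [0.5, -0.5, 0.5]
finger_gap: -0.0001
gripper_force: 0.0
```

Call:
apply_moves --moves '[0,0,0,0,0.12,0,0,0,0,0,0,0.12,0,0,0,0,0,0,0.12,0,0,0,0,0,0,0.12,0,0,0,0,0,0,0,0,0]'

```text
time: 5.2
ee_pos: [0.5209, -0.0237, 0.2252]
tool_rot: [0.957, 0.079, 0.28, 0.013]
contact_force: [0.2, 0.1, -0.6]
finger_gap: 0.0004
gripper_force: 0.0
```

```bash
cat > plan.py <<'E'
from fit import *
yaw=.183; A=lipaxes(yaw); c=np.array([.6857,.0372,.1922])
lip=c+A@[-.03,.007,-.103]
def rel(depth,below,side=0):
    o=env.get_obs(); T=R.from_quat(o["tool_rot"])
    G=np.c_[A[:,2],-A[:,1],A[:,0]]
    tip=lip+A@[depth,side,-below]; tcp=tip-.019*A[:,0]
    print("tcp",o["ee_pos"],"goal",tcp.round(4),"shift cm (tool)",(T.inv().apply(tcp-o["ee_pos"])*100).round(2),"turn",(T.inv()*R.from_matrix(G)).as_rotvec().round(3),"shift in goal axes",((tcp-o["ee_pos"])@G*100).round(2))
E
python3 -c "
from plan import *
print(lip,np.round(env.get_obs()['qpos'],2)); rel(-.05,.04)"
```

```text
[0.60823989 0.02998328 0.118002  ] [ 0.73  0.25 -0.84  2.3   1.1   0.21 -2.49]
tcp [ 0.52091319 -0.02373528  0.22515668] goal [0.5298 0.0155 0.1179] shift cm (tool) [-4.37 -4.49  9.59] turn [0.077 0.484 0.024] shift in goal axes [-8.5  -3.69  6.74]
```

```bash
cat > kin.py <<'E'
from fit import *
import itertools
from scipy.optimize import least_squares
def Rz(a):return R.from_euler("z",a)
def Ry(a):return R.from_euler("y",a)
def fk(q,S,b,e,L):
    M=Rz(b+S[0]*q[0]); p=np.array([0,0,L[0]])
    M=M*Ry(S[1]*q[1])*Rz(S[2]*q[2]); p=p+M.apply([L[4],L[6],L[1]])
    M=M*Ry(S[3]*q[3])*Rz(S[4]*q[4]); p=p+M.apply([L[5],L[7],L[2]])
    M=M*Ry(S[5]*q[5])*Rz(S[6]*q[6]+e); p=p+M.apply([0,0,L[3]])
    return p,M
E
python3 - <<'E'
from kin import *
import json
o=env.get_obs()
data=[([1.237,.5365,-.004,1.5385,.003,1.067,-.071],[.172,-.6265,.2495],[.991,.134,0,-.001]),(list(map(float,o["qpos"])),list(map(float,o["ee_pos"])),list(map(float,o["tool_rot"])))]
json.dump(data,open("data.json","w"))
res=[]
for S in itertools.product([1,-1],repeat=7):
    if S[1]<0: continue
    def f(x): return np.concatenate([(R.from_quat(t).inv()*fk(q,S,x[0],x[1],np.zeros(8))[1]).as_rotvec() for q,p,t in data])
    for b0 in (-2,0,2):
      for e0 in(-2,0,2):
        r=least_squares(f,[b0,e0]); res.append((r.cost,S,r.x.round(3)))
res.sort(key=lambda r:r[0])
for r in res[:8]: print(r)
E
```

```text
(np.float64(1.999426642176126e-06), (-1, 1, -1, 1, -1, 1, -1), array([0.   , 1.571]))
(np.float64(1.9994266421763435e-06), (-1, 1, -1, 1, -1, 1, -1), array([ 0.   , -4.713]))
(np.float64(1.999426642176434e-06), (-1, 1, -1, 1, -1, 1, -1), array([0.   , 1.571]))
(np.float64(1.999426642176495e-06), (-1, 1, -1, 1, -1, 1, -1), array([0.   , 1.571]))
(np.float64(1.9994266421764973e-06), (-1, 1, -1, 1, -1, 1, -1), array([6.283, 1.571]))
(np.float64(1.9994266421765887e-06), (-1, 1, -1, 1, -1, 1, -1), array([0.   , 1.571]))
(np.float64(1.9994266421766353e-06), (-1, 1, -1, 1, -1, 1, -1), array([ 0.   , -4.713]))
(np.float64(1.99942664217676e-06), (-1, 1, -1, 1, -1, 1, -1), array([0.   , 1.571]))
```

Call:
apply_moves --moves '[0,0,-2,0,-0.14,0,0,0,0,-2,0,-0.14,0,0,0,0,0,0,-0.14,0,0]'

```text
time: 5.5
ee_pos: [0.5114, -0.0297, 0.2498]
tool_rot: [0.989, 0.069, 0.124, 0.036]
contact_force: [0.8, -0.5, 0.5]
finger_gap: 0.0001
gripper_force: 0.0
```

```bash
cat > log.py <<'E'
from kin import *
import json
S=(-1,1,-1,1,-1,1,-1)
def log():
    o=env.get_obs(); d=json.load(open("data.json")); d.append([list(map(float,o[k])) for k in("qpos","ee_pos","tool_rot")]); json.dump(d,open("data.json","w")); return d
def fit(d):
    f=lambda L: np.concatenate([fk(q,S,0,np.pi/2,L)[0]-p for q,p,t in d]+[1e-2*(L[4:])])
    r=least_squares(f,[.34,.47,.47,.27,0,0,0,0]); return r.x,r.fun
if __name__=="__main__":
    d=log(); L,r=fit(d); print(np.round(L,4),np.abs(r).max(),np.round(d[-1][0],2),np.round(d[-1][1],3))
E
python3 log.py
```

```text
[ 0.3207  0.5103  0.5756  0.2252 -0.1007  0.0651  0.0555 -0.0985] 0.004742635812921447 [ 0.82  0.35 -1.05  2.05  0.6   0.75 -2.01] [ 0.511 -0.03   0.25 ]
```

Call:
apply_moves --moves '[0,0,-3,0,-0.14,0,0,0,0,-3,0,-0.1,0,0,0,0,0,0,0,0,0]'

```text
time: 5.8
ee_pos: [0.505, -0.0227, 0.3077]
tool_rot: [0.997, 0.066, 0.014, 0.042]
contact_force: [0.5, 0.1, -0.3]
finger_gap: -0.0001
gripper_force: 0.0
```

```bash
python3 log.py
```

```text
[ 0.3003  0.5153  0.4185  0.2938  0.0063 -0.0105 -0.0417  0.0055] 0.010160054306653787 [ 0.76  0.39 -1.07  1.83  0.47  1.15 -1.92] [ 0.505 -0.023  0.308]
```

```bash
cat > kin2.py <<'E'
from kin import *
import json
S=(-1,1,-1,1,-1,1,-1)
def fk2(q,o):
    o=np.reshape(o,(6,2)) # offsets (y, z) after joints 1..6 ; last z = tool
    M=R.identity(); p=np.zeros(3)
    for i in range(7):
        M=M*((Rz if i%2==0 else Ry)(S[i]*q[i]+(np.pi/2 if i==6 else 0)))
        if i<6: p=p+M.apply([0,o[i,0],o[i,1]])
    return p,M
pri=np.array([0,.3,0,.25,0,.25,0,.21,0,.21,0,.29])
def fit(d):
    f=lambda x: np.concatenate([fk2(q,x)[0]-p for q,p,t in d]+[1e-3*(x-pri)])
    r=least_squares(f,pri); return r.x,np.abs(r.fun[:3*len(d)]).max()
if __name__=="__main__":
    d=json.load(open("data.json")); x,e=fit(d); print(np.round(x.reshape(6,2),4).tolist(),e)
E
python3 kin2.py
```

```text
[[-0.012, 0.3467], [-0.012, 0.2527], [-0.01, 0.2527], [-0.01, 0.2227], [-0.0002, 0.2227], [-0.0002, 0.3163]] 0.00019287769948941533
```

```bash
cat > ik.py <<'E'
from kin2 import *
from plan import A,lip
lo=np.array([-2.7,-.37,-1.27,.24,-1.31,.19,-2.76]);hi=np.array([2.7,2.16,1.26,2.4,4.45,1.91,2.76])
X,_=fit(json.load(open("data.json")))
def err(q,p,M):
    a,B=fk2(q,X); return np.r_[(a-p)*5,(M.inv()*B).as_rotvec()]
def goal(depth,below,roll,side=0):
    G=R.from_matrix(np.c_[A[:,2],-A[:,1],A[:,0]])*Rz(roll)
    return lip+A@[depth,side,-below]-.019*A[:,0],G
def solve(p,M,q0,w=1e-2):
    r=least_squares(lambda q:np.r_[err(q,p,M),w*(q-q0)],np.clip(q0,lo+.03,hi-.03),bounds=(lo+.02,hi-.02)); return r.x,np.linalg.norm(err(r.x,p,M))
E
python3 - <<'E'
from ik import *
q0=env.get_obs()["qpos"]; rng=np.random.default_rng(0)
for roll in(0,np.pi/2,np.pi,-np.pi/2):
    for nm,(dp,bl) in {"low":(.022,.03),"high":(.022,-.08)}.items():
        p,M=goal(dp,bl,roll); sols=[]
        for k in range(40):
            s=rng.uniform(lo,hi); q,e=solve(p,M,s,1e-3)
            if e<.01: sols.append(q)
        sols.sort(key=lambda q:np.abs(q-q0).max())
        print(round(roll,2),nm,len(sols),[q.round(2).tolist() for q in sols[:3]])
E
```

```text
0 low 24 [[0.84, 1.2, -1.02, 2.38, 2.96, 1.06, 2.66], [0.84, 1.2, -1.02, 2.38, 2.96, 1.06, 2.66], [0.84, 1.2, -1.02, 2.38, 2.96, 1.06, 2.66]]
0 high 24 [[-0.69, 0.73, 0.75, 2.36, 3.52, 0.96, 0.98], [-0.52, 0.64, 0.53, 2.36, 3.45, 0.89, 1.16], [-0.5, 0.63, 0.5, 2.35, 3.44, 0.89, 1.18]]
1.57 low 28 [[0.84, 1.2, -1.02, 2.38, 2.96, 1.06, 1.09], [0.84, 1.2, -1.02, 2.38, 2.96, 1.06, 1.09], [0.84, 1.2, -1.03, 2.38, 2.96, 1.06, 1.09]]
1.57 high 25 [[0.51, 0.67, -0.71, 2.3, 2.97, 0.76, 0.54], [0.51, 0.67, -0.7, 2.3, 2.97, 0.76, 0.53], [0.28, 0.59, -0.42, 2.31, 3.1, 0.76, 0.28]]
3.14 low 24 [[1.0, 1.48, -1.25, 2.37, 2.86, 1.11, -0.08], [1.0, 1.48, -1.25, 2.37, 2.86, 1.11, -0.08], [1.0, 1.48, -1.25, 2.37, 2.86, 1.11, -0.08]]
3.14 high 18 [[0.89, 1.05, -1.25, 2.28, 2.65, 0.89, -0.33], [0.89, 1.05, -1.25, 2.28, 2.66, 0.89, -0.33], [0.89, 1.05, -1.25, 2.28, 2.66, 0.89, -0.33]]
-1.57 low 20 [[1.0, 1.48, -1.25, 2.37, 2.86, 1.11, -1.65], [1.0, 1.48, -1.25, 2.37, 2.86, 1.11, -1.65], [1.0, 1.48, -1.25, 2.37, 2.86, 1.11, -1.65]]
-1.57 high 32 [[0.89, 1.05, -1.25, 2.28, 2.65, 0.89, -1.9], [0.89, 1.05, -1.25, 2.28, 2.65, 0.89, -1.9], [0.89, 1.05, -1.25, 2.28, 2.65, 0.89, -1.9]]
```

```bash
cat > search.py <<'E'
from ik import *
q0=np.array(env.get_obs()["qpos"]); mid=(lo+hi)/2; hr=(hi-lo)/2
def tooldir(phi,psi): # in world
    return A@[np.cos(psi)*np.cos(phi),np.cos(psi)*np.sin(phi),np.sin(psi)]
def ik5(tip,dv,q0,w):
    p=tip-.019*dv
    def f(q6):
        q=np.r_[q6,0]; a,B=fk2(q,X); z=B.as_matrix()[:,2]
        return np.r_[(a-p)*5,z-dv,w*((q6-mid[:6])/hr[:6])**3]
    r=least_squares(f,np.clip(q0[:6],lo[:6]+.06,hi[:6]-.06),bounds=(lo[:6]+.04,hi[:6]-.04),max_nfev=60)
    return r.x,np.linalg.norm(f(r.x)[:6])
def margin(q): return np.minimum(q-lo[:6],hi[:6]-q).min()
if __name__=="__main__":
    rng=np.random.default_rng(1); out=[]
    seeds=[q0]+[rng.uniform(lo,hi) for _ in range(7)]
    for phi in np.radians([-60,-40,-20,0,20,40,60]):
        for psi in np.radians([0,15,30,45]):
            for side in(-.07,0,.07):
                dv=tooldir(phi,psi); best=None
                for s in seeds:
                    q,e=ik5(lip+A@[.02,side,-.025],dv,s,.01)
                    if e>.01: continue
                    g,e2=ik5(lip+A@[.02,side,.085],dv,q,.01)
                    if e2>.01 or abs(g-q).max()>1: continue
                    m=min(margin(q),margin(g))
                    if best is None or m>best[0]: best=(m,q,g)
                if best: out.append((best[0],np.degrees([phi,psi]).round(),side,best[1],best[2]))
    out.sort(key=lambda r:-r[0])
    for r in out[:25]: print(round(r[0],2),r[1],r[2],r[3].round(2).tolist(),r[4].round(2).tolist())
E
time python3 search.py
```

```text
0.53 [-60.   0.] 0.07 [-0.86, 1.04, 0.06, 1.87, 1.33, 1.31] [-0.85, 0.89, 0.13, 1.81, 1.3, 1.3]
0.51 [-60.  15.] 0.07 [-1.04, 1.22, 0.24, 1.89, 1.37, 1.34] [-1.0, 1.04, 0.29, 1.87, 1.42, 1.34]
0.5 [-60.  30.] 0.07 [-1.17, 1.43, 0.38, 1.88, 1.37, 1.39] [-1.11, 1.24, 0.44, 1.9, 1.48, 1.38]
0.45 [-60.   0.] 0 [-0.69, 1.02, 0.0, 1.95, 1.48, 1.33] [-0.68, 0.86, 0.04, 1.88, 1.46, 1.31]
0.43 [-60.  30.] 0 [-1.06, 1.45, 0.38, 1.95, 1.48, 1.39] [-1.0, 1.24, 0.44, 1.97, 1.6, 1.38]
0.43 [60.  0.] -0.07 [1.05, 1.31, -0.82, 1.57, -0.54, 0.98] [0.97, 1.17, -0.84, 1.5, -0.63, 1.04]
0.43 [-60.  15.] 0 [-0.91, 1.21, 0.22, 1.97, 1.51, 1.34] [-0.86, 1.02, 0.25, 1.95, 1.56, 1.34]
0.43 [-60.  45.] 0.07 [-1.23, 1.65, 0.47, 1.82, 1.35, 1.48] [-1.18, 1.47, 0.56, 1.88, 1.49, 1.45]
0.42 [-60.  45.] 0 [-1.12, 1.68, 0.48, 1.88, 1.44, 1.49] [-1.07, 1.49, 0.57, 1.93, 1.59, 1.45]
0.41 [-60.  45.] -0.07 [-1.05, 1.75, 0.54, 1.91, 1.5, 1.43] [-0.96, 1.51, 0.59, 1.96, 1.69, 1.46]
0.39 [-60.   0.] -0.07 [-0.53, 1.02, -0.05, 2.01, 1.64, 1.35] [-0.49, 0.84, -0.05, 1.94, 1.61, 1.33]
0.39 [60.  0.] 0 [1.02, 1.31, -0.87, 1.
[... 652 characters left out ...]
-0.07 [1.18, 1.64, -0.89, 1.59, -0.79, 1.05] [1.11, 1.5, -0.96, 1.6, -0.91, 1.02]
0.29 [40.  0.] -0.07 [1.18, 1.23, -0.92, 1.88, -0.76, 0.48] [1.09, 1.05, -0.94, 1.81, -0.81, 0.55]
0.29 [-40.  45.] 0 [-1.11, 1.69, 0.48, 2.05, 1.7, 1.51] [-1.06, 1.48, 0.59, 2.11, 1.88, 1.47]
0.27 [60. 30.] 0 [1.15, 1.67, -0.9, 1.7, -0.85, 0.94] [1.09, 1.53, -1.0, 1.71, -0.97, 0.89]
0.27 [-40.  45.] -0.07 [-0.99, 1.75, 0.53, 2.07, 1.79, 1.54] [-0.94, 1.53, 0.64, 2.13, 1.98, 1.5]
0.27 [60. 15.] 0.07 [1.09, 1.55, -0.96, 1.81, -0.76, 0.7] [1.0, 1.36, -1.0, 1.79, -0.92, 0.73]
0.26 [-40.  30.] 0.07 [-1.12, 1.37, 0.32, 2.12, 1.74, 1.41] [-1.01, 1.13, 0.34, 2.14, 1.89, 1.41]
real	2m36.777s
user	2m35.940s
sys	0m0.388s
```

```bash
cat > s2.py <<'E'
from search import *
def frame(phi,psi,roll):
    z=tooldir(phi,psi); y=-np.cross(z,A[:,2]); y=-(np.cross(A[:,2],z)); y/=-np.linalg.norm(y) if False else np.linalg.norm(y)
    # tool x as near as can be to slide axis: y = z x x
    x=A[:,2]-z*(A[:,2]@z); x/=np.linalg.norm(x); y=np.cross(z,x)
    return R.from_matrix(np.c_[x,y,z])*Rz(roll)
E
python3 - <<'E'
from s2 import *
print("q",q0.round(2))
for phi,psi,side in [(40,15,-.03),(45,15,-.05),(50,15,-.03),(50,25,-.03),(60,15,-.03)]:
    a,b=np.radians([phi,psi]); dv=tooldir(a,b)
    q,e=ik5(lip+A@[.02,side,-.025],dv,q0,.01); g,e2=ik5(lip+A@[.02,side,.085],dv,q,.01)
    q7=[]
    for roll in (0,90,180,-90):
        M=frame(a,b,np.radians(roll)); B=fk2(np.r_[q,0],X)[1]
        q7.append(round(float(-(B.inv()*M).as_euler("zyx")[0]),2))
    print(phi,psi,side,round(e,4),round(e2,4),q.round(2),g.round(2),"q7 rolls",q7,"elev",np.degrees(np.arcsin(dv[2])).round(1),"margins",margin(q).round(2),margin(g).round(2))
E
```

```text
q [ 0.76  0.39 -1.07  1.83  0.47  1.15 -1.92]
40 15 -0.03 0.0003 0.0003 [ 1.28  1.49 -1.    1.96 -1.03  0.44] [ 1.17  1.28 -1.05  1.93 -1.21  0.48] q7 rolls [0.91, -0.66, -2.23, 2.48] elev -8.4 margins 0.25 0.1
45 15 -0.05 0.0001 0.0001 [ 1.26  1.48 -0.98  1.85 -0.8   0.58] [ 1.17  1.29 -1.02  1.83 -0.97  0.61] q7 rolls [0.65, -0.92, -2.49, 2.22] elev -6.7 margins 0.29 0.25
50 15 -0.03 0.0001 0.0001 [ 1.22  1.49 -0.96  1.81 -0.75  0.66] [ 1.13  1.31 -1.    1.79 -0.91  0.69] q7 rolls [0.58, -0.99, -2.56, 2.15] elev -5.0 margins 0.31 0.27
50 25 -0.03 0.0001 0.0001 [ 1.26  1.63 -0.97  1.8  -0.83  0.71] [ 1.17  1.46 -1.04  1.8  -1.01  0.7 ] q7 rolls [0.74, -0.83, -2.4, 2.31] elev 4.3 margins 0.3 0.23
60 15 -0.03 0.0 0.0001 [ 1.13  1.49 -0.89  1.66 -0.68  0.91] [ 1.05  1.33 -0.93  1.64 -0.81  0.93] q7 rolls [0.45, -1.12, -2.69, 2.03] elev -1.0 margins 0.38 0.34
```

```bash
cat > sim.py <<'E'
from s2 import *
def jac(q):
    p,M=fk2(q,X); J=np.zeros((6,7)); h=1e-5
    for i in range(7):
        e=q.copy(); e[i]+=h; a,B=fk2(e,X); J[:3,i]=(a-p)/h; J[3:,i]=(B*M.inv()).as_rotvec()/h
    return J
def track(q,p,M):
    for _ in range(6):
        a,B=fk2(q,X); e=np.r_[p-a,(M*B.inv()).as_rotvec()]; J=jac(q)
        q=np.clip(q+J.T@np.linalg.solve(J@J.T+1e-4*np.eye(6),e),lo,hi)
    a,B=fk2(q,X); return q,np.linalg.norm(p-a),(M*B.inv()).magnitude()
def path(q,p,M,p1,M1,n):
    rv=(M.inv()*M1).as_rotvec(); mx=0
    for k in range(1,n+1):
        qn,e1,e2=track(q,p+(p1-p)*k/n,M*R.from_rotvec(rv*k/n)); mx=max(mx,abs(qn-q).max()); q=qn
        mz=np.minimum(q-lo,hi-q).min()
        if k%max(1,n//4)==0: print("  ",q.round(2),"err",e1.round(4),e2.round(3),"margin",mz.round(2))
    print("  max step",mx.round(2)); return q
phi,psi,side=np.radians(45),np.radians(18),-.03
def pose(depth,below): 
    M=frame(phi,psi,0); return lip+A@[depth,side,-below]-.019*M.as_matrix()[:,2],M
E
python3 - <<'E'
from sim import *
o=env.get_obs(); p,M=np.array(o["ee_pos"]),R.from_quat(o["tool_rot"])
pre,G=pose(-.06,.045); z=G.as_matrix()[:,2]
print("pre",pre,"axis",z,"rot",(M.inv()*G).as_rotvec())
for mid_ in ([.505,-.023,.308],[.45,-.12,.3],[.5,-.2,.25],[.45,-.15,.2]):
    print(mid_); q=path(q0.copy(),p,M,np.array(mid_),M,4) 
    q=path(q,np.array(mid_),M,np.array(mid_),G,20); q=path(q,np.array(mid_),G,pre,G,6)
    q=path(q,pre,G,*pose(.016,.045),4); q=path(q,*pose(.016,.045),*pose(.016,-.085),8)
E
```

```text
pre [ 0.52904058 -0.02817824  0.11033626] axis [ 0.60221224  0.79537933 -0.06864502] rot [ 0.89845607  1.26726699 -0.28128137]
[0.505, -0.023, 0.308]Traceback (most recent call last):
  File "<stdin>", line 6, in <module>
  File "sim.py", line 17, in path
    if k%max(1,n//4)==0: print("  ",q.round(2),"err",e1.round(4),e2.round(3),"margin",mz.round(2))
                                                                 ^^^^^^^^
AttributeError: 'float' object has no attribute 'round'
```

```bash
sed -i 's/e2.round(3)/round(float(e2),3)/' sim.py; python3 - <<'E'
from sim import *
o=env.get_obs(); p,M=np.array(o["ee_pos"]),R.from_quat(o["tool_rot"])
pre,G=pose(-.06,.045)
for mid_ in ([.505,-.023,.308],[.45,-.12,.3],[.5,-.2,.25],[.45,-.15,.2]):
    print(mid_); q=path(q0.copy(),p,M,np.array(mid_),M,4) 
    q=path(q,np.array(mid_),M,np.array(mid_),G,20); q=path(q,np.array(mid_),G,pre,G,6)
    q=path(q,pre,G,*pose(.016,.045),4); q=path(q,*pose(.016,.045),*pose(.016,-.085),8)
E
```

```text
[0.505, -0.023, 0.308]
   [ 0.76  0.39 -1.07  1.83  0.47  1.15 -1.92] err 0.0 0.0 margin 0.2
   [ 0.76  0.39 -1.07  1.83  0.47  1.15 -1.92] err 0.0 0.0 margin 0.2
   [ 0.76  0.39 -1.07  1.83  0.47  1.15 -1.92] err 0.0 0.0 margin 0.2
   [ 0.76  0.39 -1.07  1.83  0.47  1.15 -1.92] err 0.0 0.0 margin 0.2
  max step 0.0
   [ 1.21  0.31 -1.27  2.02  0.16  0.72 -1.46] err 0.0065 0.012 margin 0.0
   [ 1.47  0.38 -1.27  2.17 -0.52  0.49 -0.58] err 0.0213 0.04 margin 0.0
   [ 1.55  0.72 -1.27  2.23 -0.95  0.47  0.15] err 0.0129 0.024 margin 0.0
   [ 1.56  1.14 -1.25  2.2  -0.95  0.58  0.51] err 0.0 0.0 margin 0.02
  max step 0.18
   [ 1.54  1.2  -1.2   2.18 -0.93  0.56  0.56] err 0.0 0.0 margin 0.07
   [ 1.51  1.27 -1.16  2.16 -0.9   0.55  0.6 ] err 0.0 0.0 margin 0.11
   [ 1.49  1.33 -1.11  2.14 -0.87  0.54  0.64] err 0.0 0.0 margin 0.16
   [ 1.47  1.39 -1.07  2.11 -0.85  0.54  0.68] err 0.0 0.0 margin 0.2
   [ 1.45  1.44 -1.02  2.07 -0.82  0.54  0.71] err 0.0 0.0 margin 0.25
   [ 1.43  1.5  -0.99  2.03 -0.79  0.55  0.74] err 0.0 0.0 margin 0.28
  max step 0.07
   [ 1.4   1.52 -0.99  2.   -0
[... 4900 characters left out ...]
06
   [ 1.58  1.75 -1.2   2.03 -0.05  0.44  0.08] err 0.0 0.0 margin 0.07
  max step 0.06
   [ 1.55  1.77 -1.2   1.99 -0.04  0.43  0.08] err 0.0 0.0 margin 0.07
   [ 1.51  1.78 -1.21  1.96 -0.04  0.43  0.09] err 0.0 0.0 margin 0.06
   [ 1.48  1.8  -1.21  1.92 -0.04  0.43  0.09] err 0.0 0.0 margin 0.06
   [ 1.44  1.82 -1.22  1.88 -0.04  0.43  0.09] err 0.0 0.0 margin 0.05
  max step 0.04
   [ 1.41  1.78 -1.25  1.89 -0.06  0.41  0.06] err 0.0 0.0 margin 0.02
   [ 1.38  1.74 -1.27  1.88 -0.1   0.39  0.04] err 0.0119 0.018 margin 0.0
   [ 1.34  1.68 -1.27  1.88 -0.18  0.38  0.05] err 0.0269 0.04 margin 0.0
   [ 1.31  1.61 -1.27  1.87 -0.28  0.37  0.09] err 0.0359 0.053 margin 0.0
  max step 0.06
```

Call:
apply_moves --moves '[0,0,0,0.069,0.0975,-0.0216,0,0,0,0,0.069,0.0975,-0.0216,0,0,0,0,0.069,0.0975,-0.0216,0,0,0,0,0.069,0.0975,-0.0216,0,0,0,0,0.069,0.0975,-0.0216,0]'

```text
time: 6.3
ee_pos: [0.502, -0.0253, 0.3041]
tool_rot: [0.957, 0.125, 0.225, -0.131]
contact_force: [-1.2, 0.4, 0.2]
finger_gap: -0.0001
gripper_force: 0.0
```

Call:
apply_moves --moves '[0,0,0,0.069,0.0975,-0.0216,0,0,0,0,0.069,0.0975,-0.0216,0,0,0,0,0.069,0.0975,-0.0216,0,0,0,0,0.069,0.0975,-0.0216,0,0,0,0,0,0,0,0]'

```text
time: 6.8
ee_pos: [0.5002, -0.0246, 0.3008]
tool_rot: [0.887, 0.158, 0.354, -0.25]
contact_force: [0.3, 0.7, 0.6]
finger_gap: -0.0001
gripper_force: 0.0
```

```bash
cat > st.py <<'E'
from sim import *
import sys
o=env.get_obs(); M=R.from_quat(o["tool_rot"]); G=frame(phi,psi,0)
def rep(depth,below):
    p,_=pose(depth,below); d=p-o["ee_pos"]
    print("to",depth,below,"shift now-axes",(M.inv().apply(d)*100).round(2),"goal-axes",(G.inv().apply(d)*100).round(2),"turn",(M.inv()*G).as_rotvec().round(3))
if __name__=="__main__":
    print(o["time"],np.round(o["qpos"],2),np.round(o["ee_pos"],4),"F",np.round(o["contact_force"],1),"model err",np.abs(fk2(o["qpos"],X)[0]-o["ee_pos"]).max().round(4))
    for a in sys.argv[1:]: rep(*map(float,a.split(",")))
E
python3 st.py=-.06,.045 2>/dev/null; python3 st.py -0.06,0.045
```

```text
6.8 [ 1.48  0.47 -1.24  2.21 -0.82  0.5  -0.16] [ 0.5002 -0.0246  0.3008] F [0.3 0.7 0.6] model err 0.0004
to -0.06 0.045 shift now-axes [-11.49   7.92  13.28] goal-axes [-16.78   9.05   2.76] turn [ 0.351  0.509 -0.122]
```

Call:
apply_moves --moves '[0,0,0,0.07,0.102,-0.024,0,0,0,0,0.07,0.102,-0.024,0,0,0,0,0.07,0.102,-0.024,0,0,0,0,0.07,0.102,-0.024,0,0,0,0,0.07,0.102,-0.024,0]'

```text
time: 7.3
ee_pos: [0.5015, -0.0231, 0.3015]
tool_rot: [0.704, 0.204, 0.544, -0.408]
contact_force: [-0.2, -0.4, 0.3]
finger_gap: -0.0001
gripper_force: 0.0
```

Call:
apply_moves --moves '[0,0,0,0,0,0,0,0,0,0,0,0,0,0]'

```text
time: 7.5
ee_pos: [0.5009, -0.0223, 0.3023]
tool_rot: [0.706, 0.204, 0.542, -0.408]
contact_force: [0.7, 0.1, 1.3]
finger_gap: 0.0005
gripper_force: 0.0
```

```bash
python3 st.py -0.06,0.045; python3 - <<'E'
from h import *
im=get("wrist"); cv2.imwrite("pics/w2.png",im["color"]); print(np.round(im["pose"],2))
E
```

```text
7.5 [ 1.55  1.1  -1.21  2.2  -0.99  0.61  0.55] [ 0.5009 -0.0223  0.3023] F [0.7 0.1 1.3] model err 0.0012
to -0.06 0.045 shift now-axes [-16.88   9.2    2.73] goal-axes [-16.91   9.19   2.54] turn [ 0.     0.011 -0.001]
[[ 0.73 -0.48  0.48  0.45]
 [-0.58 -0.08  0.81 -0.13]
 [-0.35 -0.87 -0.34  0.38]
 [ 0.    0.    0.    1.  ]]
```

View pics/w2.png

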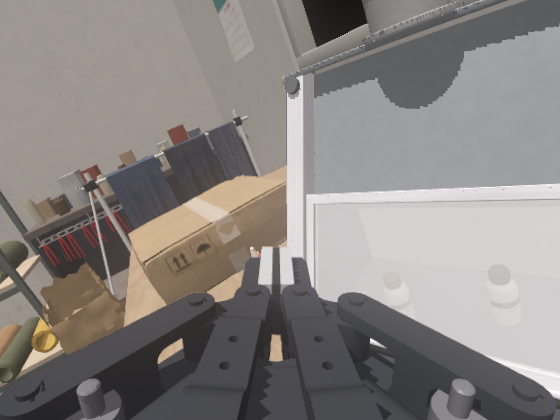

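Call:
apply_moves --moves '[-2.4,1.3,0.4,0,0,0,0,-2.4,1.3,0.4,0,0,0,0,-2.4,1.3,0.4,0,0,0,0,-2.4,1.3,0.4,0,0,0,0,-2.4,1.3,0.4,0,0,0,0]'

```text
time: 8.05
ee_pos: [0.5216, -0.0275, 0.1667]
tool_rot: [0.706, 0.207, 0.543, -0.404]
contact_force: [0.1, -0.8, -0.2]
finger_gap: 0.0003
gripper_force: 0.0
```

Call:
apply_moves --moves '[-2.4,1.3,0.4,0,0.01,0,0,-2.4,1.3,0.4,0,0,0,0,0,0,0,0,0,0,0]'

```text
time: 8.35
ee_pos: [0.5301, -0.0295, 0.1102]
tool_rot: [0.704, 0.203, 0.546, -0.406]
contact_force: [0.1, 0.4, 1.0]
finger_gap: -0.0001
gripper_force: 0.0
```

```bash
python3 st.py -0.06,0.045 0.016,0.045; python3 - <<'E'
from fit import *
im=get("wrist"); cv2.imwrite("pics/w3.png",im["color"]); a=get("scene"); b=cv2.resize(a["color"][120:330,150:430],(800,600)); cv2.imwrite("pics/s3.png",b)
import pickle; pickle.dump(im,open("w3.pkl","wb"))
E
```

```text
8.35 [ 1.41  1.47 -0.96  2.03 -0.85  0.58  0.78] [ 0.5301 -0.0295  0.1102] F [0.1 0.4 1. ] model err 0.0014
to -0.06 0.045 shift now-axes [-0.04 -0.16  0.04] goal-axes [-0.04 -0.16  0.04] turn [0.004 0.005 0.004]
to 0.016 0.045 shift now-axes [-1.69  5.19  5.18] goal-axes [-1.7   5.22  5.15] turn [0.004 0.005 0.004]
```

View pics/w3.png

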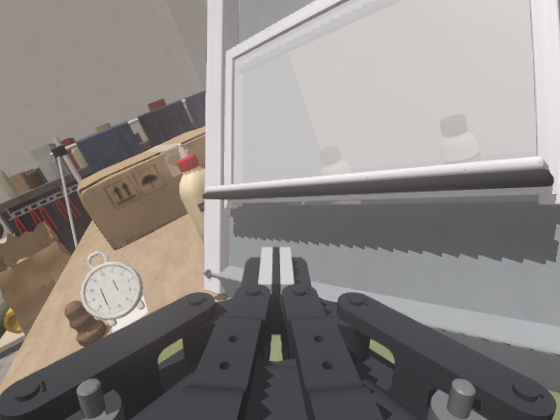

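View pics/s3.png

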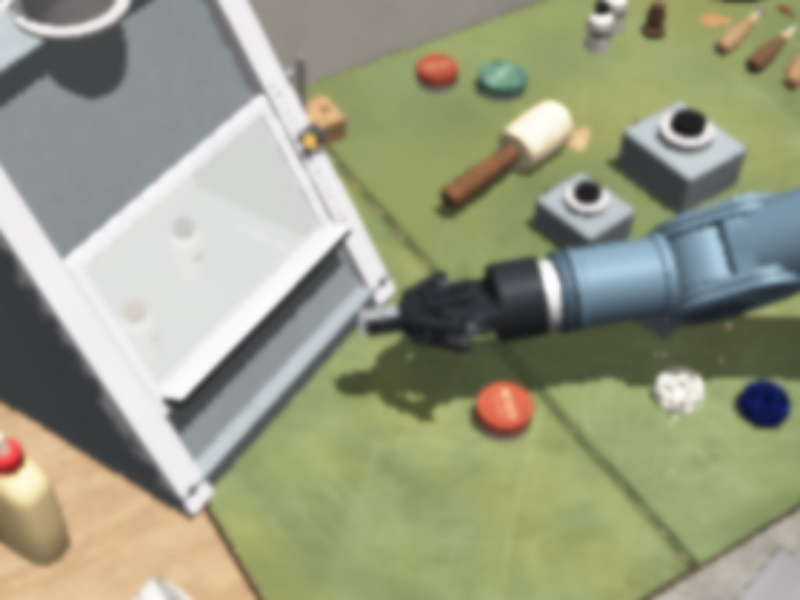

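The lip's black underside is above the fingers in the wrist view, running from (205,190) to (550,185). In the scene crop the gripper stands clear in front at (380,318), so I'm moving in beneath the lip.

Call:
apply_moves --moves '[-0.5,1.3,1.3,0,0,0,0,-0.5,1.3,1.3,0,0,0,0,-0.4,1.3,1.3,0,0,0,0,-0.3,1.3,1.3,0,0,0,0,0,0,0,0,0,0,0]'

```text
time: 8.95
ee_pos: [0.5948, -0.014, 0.0766]
tool_rot: [0.701, 0.204, 0.548, -0.407]
contact_force: [0.8, -1.1, 0.4]
finger_gap: 0.0
gripper_force: 0.0
```

```bash
python3 st.py 0.016,0.045 0.016,0.025 0.016,0.005
```

```text
8.95 [ 1.29  1.56 -0.97  1.89 -0.85  0.56  0.78] [ 0.5948 -0.014   0.0766] F [ 0.8 -1.1  0.4] model err 0.0013
to 0.016 0.045 shift now-axes [-0.4   0.2  -0.21] goal-axes [-0.4   0.2  -0.21] turn [-0.    -0.002  0.006]
to 0.016 0.025 shift now-axes [1.5  0.21 0.41] goal-axes [1.51 0.2  0.41] turn [-0.    -0.002  0.006]
to 0.016 0.005 shift now-axes [3.41 0.22 1.03] goal-axes [3.41 0.2  1.03] turn [-0.    -0.002  0.006]
```

Call:
apply_moves --moves '[0.5,0,0.15,0,0,0,0,0.5,0,0.15,0,0,0,0,0.4,0,0.15,0,0,0,0,0,0,0,0,0,0]'

```text
validation failed for argument at $.mo...
```

Call:
apply_moves --moves '[0.4,0,0.13,0,0,0,0,0.4,0,0.13,0,0,0,0,0.4,0,0.13,0,0,0,0,0,0,0,0,0,0]'

```text
validation failed for argument at $.mo...
```

Call:
apply_moves --moves '[0.5,0,0.15,0,0,0,0,0.5,0,0.15,0,0,0,0,0.4,0,0.15,0,0,0,0,0,0,0,0,0,0,0]'

```text
time: 9.35
ee_pos: [0.6004, -0.0128, 0.0882]
tool_rot: [0.701, 0.203, 0.548, -0.408]
contact_force: [-0.1, 0.0, 0.2]
finger_gap: -0.0003
gripper_force: 0.0
```

Call:
apply_moves --moves '[0.4,0,0.13,0,0,0,0,0.4,0,0.13,0,0,0,0,0.4,0,0.13,0,0,0,0,0,0,0,0,0,0,0]'

```text
time: 9.75
ee_pos: [0.6067, -0.0113, 0.0982]
tool_rot: [0.702, 0.203, 0.548, -0.408]
contact_force: [0.3, -0.2, 0.6]
finger_gap: -0.0002
gripper_force: 0.0
```

Call:
apply_moves --moves '[0.4,0,0.13,0,0,0,0,0.4,0,0.13,0,0,0,0,0,0,0,0,0,0,0]'

```text
time: 10.05
ee_pos: [0.6107, -0.0106, 0.1052]
tool_rot: [0.702, 0.203, 0.547, -0.408]
contact_force: [-0.9, 0.6, -1.4]
finger_gap: 0.0001
gripper_force: 0.5
```

Call:
apply_moves --moves '[0.5,0,0.16,0,0,0,0,0.5,0,0.16,0,0,0,0,0,0,0,0,0,0,0]'

```text
time: 10.35
ee_pos: [0.6162, -0.0097, 0.1152]
tool_rot: [0.701, 0.203, 0.548, -0.408]
contact_force: [0.0, 0.2, -0.8]
finger_gap: -0.0001
gripper_force: 0.2
```

```bash
cat > sash.py <<'E'
from fit import *
from plan import A,c
def measure(names=("scene","top")):
    for n in names:
        im=get(n); P,hsv,d,o=sel(im); q=(P-c)@A; ok=im["z_map"]>0
        L=ok&(hsv[...,2]>120)&(hsv[...,1]<45)&(q[...,0]<-.016)&(q[...,0]>-.045)&(q[...,1]>.03)&(q[...,1]<.13)&(q[...,2]<.05)&(q[...,2]>-.13)
        z=q[L][:,2]; print(n,"lip top face z med",np.median(z).round(4),"p10/50/90",np.percentile(z,[10,50,90]).round(4),L.sum())
if __name__=="__main__": measure()
E
python3 st.py 0.016,0.025; python3 sash.py
```

```text
10.35 [ 1.26  1.5  -1.02  1.89 -0.89  0.54  0.74] [ 0.6162 -0.0097  0.1152] F [ 0.   0.2 -0.8] model err 0.0013
to 0.016 0.025 shift now-axes [-2.71  0.24 -0.97] goal-axes [-2.71  0.25 -0.96] turn [ 0.    -0.003  0.003]
scene lip top face z med -0.0809 p10/50/90 [-0.0849 -0.0809 -0.0782] 130
top lip top face z med -0.0785 p10/50/90 [-0.082  -0.0785 -0.0744] 94
```

Call:
apply_moves --moves '[0.6,0,0.19,0,0,0,0,0.6,0,0.19,0,0,0,0,0.6,0,0.19,0,0,0,0,0.6,0,0.19,0,0,0,0,0.6,0,0.19,0,0,0,0]'

```text
time: 10.95
ee_pos: [0.6312, -0.007, 0.1418]
tool_rot: [0.702, 0.203, 0.547, -0.408]
contact_force: [-0.8, 0.2, -4.0]
finger_gap: 0.0001
gripper_force: 1.7
```

Call:
apply_moves --moves '[0.6,0,0.19,0,0,0,0,0.6,0,0.19,0,0,0,0,0.6,0,0.19,0,0,0,0,0.5,0,0.16,0,0,0,0,0,0,0,0,0,0,0]'

```text
time: 11.45
ee_pos: [0.6433, -0.0049, 0.164]
tool_rot: [0.701, 0.203, 0.548, -0.408]
contact_force: [0.2, -0.7, -0.4]
finger_gap: 0.0002
gripper_force: 0.0
```

```bash
python3 st.py 0.016,0.025; python3 sash.py; python3 - <<'E'
from h import *
import pickle
ims=[]
for n,(y0,y1,x0,x1) in {"scene":(140,215,205,285),"top":(155,215,235,300)}.items():
    im=get(n); pickle.dump(im,open(n+"4.pkl","wb")); ims.append(cv2.resize(im["color"][y0:y1,x0:x1],(400,400),interpolation=cv2.INTER_CUBIC))
cv2.imwrite("pics/c4.png",np.hstack(ims))
E
```

```text
11.45 [ 1.23  1.43 -1.08  1.88 -0.93  0.52  0.67] [ 0.6433 -0.0049  0.164 ] F [ 0.2 -0.7 -0.4] model err 0.0013
to 0.016 0.025 shift now-axes [-8.04  0.25 -2.66] goal-axes [-8.05  0.28 -2.63] turn [-0.    -0.003  0.003]
scene lip top face z med -0.0254 p10/50/90 [-0.0295 -0.0254 -0.0229] 133
top lip top face z med -0.022 p10/50/90 [-0.0268 -0.022  -0.0188] 94
```

View pics/c4.png

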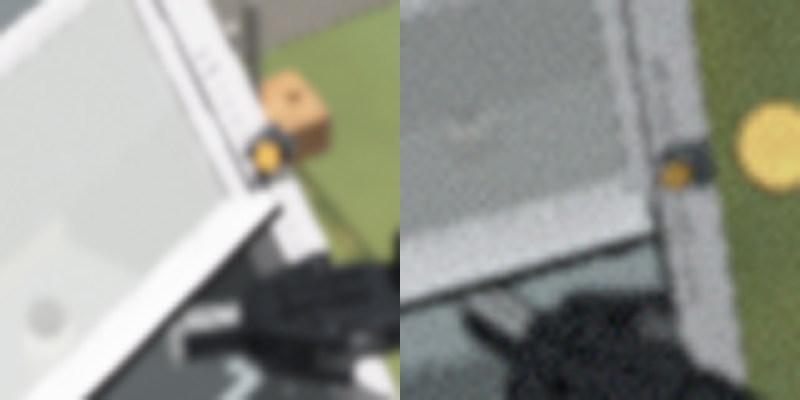

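```bash
cat > edge.py <<'E'
from fit import *
from plan import A,c
from scipy.ndimage import map_coordinates
def proj(im,Xw):
    T=np.linalg.inv(im["pose"]); K=np.array([[im["fx"],0,im["cx"]],[0,im["fy"],im["cy"]],[0,0,1.]])
    return cv2.projectPoints(Xw.reshape(-1,1,3),cv2.Rodrigues(T[:3,:3])[0],T[:3,3],K,np.array([im["k1"],0,0,0.]))[0].reshape(-1,2)
def edge(im,x,ys,z0,span=.014):
    zs=np.arange(z0-span,z0+span,.0005); g=cv2.GaussianBlur(im["color"],(0,0),.8).mean(2)
    G=np.array([[x,y,z] for y in ys for z in zs])@A.T+c
    uv=proj(im,G); v=map_coordinates(g,[uv[:,1],uv[:,0]],order=1).reshape(len(ys),-1).mean(0)
    d=np.gradient(v); i=d.argmax(); s=slice(max(0,i-6),i+7); return (zs[s]*d[s].clip(0)).sum()/d[s].clip(0).sum(), v[::6].round()
def brass(im,):
    P,hsv,d,o=sel(im); q=(P-c)@A
    B=(hsv[...,0]>8)&(hsv[...,0]<32)&(hsv[...,1]>100)&(abs(q[...,0]+.01)<.03)&(q[...,1]<-.11)&(q[...,1]>-.16)&(abs(q[...,2])<.04)
    w=hsv[...,1][B].astype(float)-80; D=(d[B]*w[:,None]).sum(0)/w.sum(); return o,D,(q[B]*w[:,None]).sum(0)/w.sum(),B.sum()
def tri(a,b):
    s=np.linalg.lstsq(np.c_[a[1],-b[1]],b[0]-a[0],rcond=None)[0]; p,r=a[0]+a[1]*s[0],b[0]+b[1]*s[1]; return (p+r)/2,np.linalg.norm(p-r)
E
python3 - <<'E'
from edge import *
import pickle
im={n:pickle.load(open(n+"4.pkl","rb")) for n in("scene","top")}
for n in im:
    for x in(-.03,-.027):
        for ys in (np.linspace(.06,.13,15),np.linspace(-.115,-.09,8)): print(n,x,ys[0].round(3),*edge(im[n],x,ys,-.030))
r={n:brass(im[n]) for n in im}
for n in r: print(n,r[n][2].round(4),r[n][3])
p,e=tri(r["scene"],r["top"]); print("brass tri",((p-c)@A).round(4),"gap",e)
for n in im:
    o,D=r[n][:2]; Dq,oq=D@A,(o-c)@A
    for x in(-.01,-.02): print(n,"brass ray at x",x,(oq+Dq*(x-oq[0])/Dq[0]).round(4))
E
```

```text
scene -0.03 0.06 -0.02597124672859366 [102. 101.  98.  90.  82. 100. 159. 219. 246. 251.]
scene -0.03 -0.115 -0.026000711540447516 [164. 163. 157. 142. 127. 137. 181. 224. 241. 236.]
scene -0.027 0.06 -0.02743836928622699 [101. 100.  95.  85.  86. 124. 190. 236. 250. 251.]
scene -0.027 -0.115 -0.02747497262483598 [152. 149. 140. 125. 121. 151. 202. 236. 244. 236.]
top -0.03 0.06 -0.019955599047683552 [140. 139. 135. 126. 112.  98.  95. 110. 139. 168.]
top -0.03 -0.115 -0.020520764144222197 [136. 138. 134. 123. 108.  95.  97. 116. 146. 173.]
top -0.027 0.06 -0.02294949090303992 [139. 135. 126. 112.  98.  95. 110. 138. 168. 188.]
top -0.027 -0.115 -0.023512987005875098 [138. 134. 123. 108.  95.  97. 116. 145. 172. 189.]
scene [-0.012  -0.1401 -0.0108] 22
top [-0.0143 -0.141  -0.0066] 10
brass tri [-0.0096 -0.1418 -0.0115] gap 0.000712239814232889
scene brass ray at x -0.01 [-0.01   -0.1418 -0.0117]
scene brass ray at x -0.02 [-0.02   -0.1334 -0.0073]
top brass ray at x -0.01 [-0.01   -0.1415 -0.0107]
top brass ray at x -0.02 [-0.02   -0.1404 -0.0011]
```

Call:
apply_moves --moves '[0.5,0,0.16,0,0,0,0,0.5,0,0.16,0,0,0,0,0,0,0,0,0,0,0,-0.5,0,-0.16,0,0,0,0,-0.5,0,-1.5,0,0,0,0]'

```text
time: 12.15
ee_pos: [0.6342, -0.0143, 0.1641]
tool_rot: [0.701, 0.203, 0.548, -0.41]
contact_force: [0.5, -0.2, -0.1]
finger_gap: 0.0002
gripper_force: 0.0
```

Call:
apply_moves --moves '[0,0,-3,0,0,0,0,0,0,-3,0,0,0,0,0,0,-3,0,0,0,0,0,0,-3,0,0,0,0,1,0,-2,0,0,0,0]'

```text
time: 12.65
ee_pos: [0.5512, -0.1314, 0.1804]
tool_rot: [0.703, 0.201, 0.547, -0.408]
contact_force: [-0.1, -0.3, -0.5]
finger_gap: 0.0001
gripper_force: 0.0
```

Call:
apply_moves --moves '[2.5,0,0,0,0,0,0,2.5,0,0,0,0,0,0,2.5,0,0,0,0,0,0,0,0,0,0,0,0,0,0,0,0,0,0,0,0]'

```text
time: 13.15
ee_pos: [0.5766, -0.1414, 0.2516]
tool_rot: [0.702, 0.203, 0.547, -0.408]
contact_force: [-1.2, -0.2, -0.9]
finger_gap: 0.0002
gripper_force: 0.0
```

```bash
python3 st.py 0.016,0.025; python3 sash.py; python3 - <<'E'
from h import *
import pickle
im=get("wrist"); pickle.dump(im,open("w5.pkl","wb")); cv2.imwrite("pics/w5.png",im["color"])
E
```

```text
13.15 [ 1.43  1.16 -1.    1.86 -0.84  0.86  0.44] [ 0.5766 -0.1414  0.2516] F [-1.2 -0.2 -0.9] model err 0.0011
to 0.016 0.025 shift now-axes [-16.33   0.23  12.83] goal-axes [-16.31   0.28  12.84] turn [ 0.001 -0.001  0.003]
scene lip top face z med -0.0154 p10/50/90 [-0.0196 -0.0154 -0.013 ] 138
top lip top face z med -0.0122 p10/50/90 [-0.0164 -0.0122 -0.0095] 98
```

View pics/w5.png

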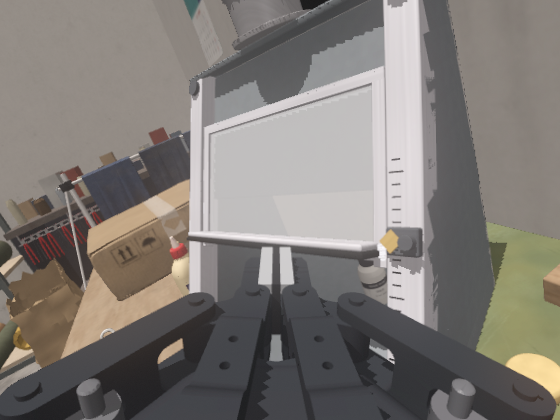

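```bash
cat > wr.py <<'E'
from edge import *
import pickle,sys
im=pickle.load(open(sys.argv[1],"rb")); P,hsv,d,o=sel(im); q=(P-c)@A; oq=(o-c)@A; dq=d@A
print("cam in lip frame",oq.round(3))
# jamb surface, refit reference plane seen by this camera
J=(hsv[...,2]>120)&(hsv[...,1]<40)&(q[...,1]<-.135)&(q[...,1]>-.165)&(abs(q[...,2]-.06)<.04)&(abs(q[...,0])<.02); print("jamb x",np.median(q[J][:,0]).round(4),J.sum())
B=(hsv[...,0]>10)&(hsv[...,0]<30)&(hsv[...,1]>110)&(abs(q[...,0]+.01)<.03)&(q[...,1]<-.10)&(q[...,1]>-.18)&(abs(q[...,2])<.05)
n,l,s,ct=cv2.connectedComponentsWithStats(B.astype(np.uint8)); i=1+s[1:,4].argmax(); print("brass box",s[i],ct[i].round(1),"q mean",q[l==i].mean(0).round(4))
v,u=np.nonzero(l==i)
for k in range(u.min(),u.min()+8): m=u==k; vv=v[m]; print(k,vv.min(),vv.max(),q[vv,k].mean(0).round(4))
# lip front: white->dark boundary per column
g=cv2.GaussianBlur(im["color"],(0,0),.7).mean(2)
rows=[]
for k in range(300,372,4):
    col=np.gradient(g[225:262,k]); j=col.argmin(); a=col[max(0,j-2):j+3].clip(max=0); vv=225+(np.arange(max(0,j-2),max(0,j-2)+len(a))*a).sum()/a.sum()
    D=np.array([np.interp(vv,np.arange(420),dq[:,k,t]) for t in range(3)])
    rows.append([k,vv]+[ (oq+D*(x-oq[0])/D[0])[2] for x in(-.03,-.026)]+q[int(vv)-1,k].tolist())
print(np.round(rows,4))
E
python3 wr.py w5.pkl
```

```text
cam in lip frame [-0.25  -0.254  0.01 ]
jamb x -0.001 4321Traceback (most recent call last):
  File "wr.py", line 8, in <module>
    n,l,s,ct=cv2.connectedComponentsWithStats(B.astype(np.uint8)); i=1+s[1:,4].argmax(); print("brass box",s[i],ct[i].round(1),"q mean",q[l==i].mean(0).round(4))
                                                                       ~~~~~~~~~~~~~~^^
ValueError: attempt to get argmax of an empty sequence
```

```bash
sed -i 's/^B=.*/B=(hsv[...,1]>80)\&(hsv[...,0]>8)\&(hsv[...,0]<32); B[:220]=0;B[262:]=0;B[:,:365]=0;B[:,410:]=0/' wr.py; python3 wr.py w5.pkl; python3 -c "
import pickle,cv2
im=pickle.load(open('w5.pkl','rb'));print(cv2.cvtColor(im['color'],cv2.COLOR_BGR2HSV)[240,374:404:3].tolist(), im['z_map'][240,370:420:5])"
```

```text
cam in lip frame [-0.25  -0.254  0.01 ]
jamb x -0.001 4321
brass box [380 230  18  23 253] [389.6 240.9] q mean [-0.0151 -0.1416 -0.0098]
380 240 241 [-0.0129 -0.1326 -0.0102]
381 239 242 [-0.0127 -0.1333 -0.0101]
382 238 243 [-0.0132 -0.1344 -0.01  ]
383 237 244 [-0.013  -0.1351 -0.01  ]
384 236 245 [-0.013  -0.1359 -0.01  ]
385 235 246 [-0.0132 -0.1369 -0.0099]
386 234 247 [-0.0129 -0.1376 -0.0099]
387 232 250 [-0.0131 -0.1385 -0.0102]
[[ 3.000000e+02  2.450640e+02 -1.710000e-02 -1.750000e-02 -2.400000e-02
  -5.970000e-02 -1.680000e-02]
 [ 3.040000e+02  2.456892e+02 -1.730000e-02 -1.780000e-02 -2.470000e-02
  -6.500000e-02 -1.640000e-02]
 [ 3.080000e+02  2.458675e+02 -1.710000e-02 -1.760000e-02 -2.490000e-02
  -6.980000e-02 -1.610000e-02]
 [ 3.120000e+02  2.461088e+02 -1.700000e-02 -1.750000e-02 -2.420000e-02
  -7.380000e-02 -1.680000e-02]
 [ 3.160000e+02  2.467552e+02 -1.730000e-02 -1.780000e-02 -2.520000e-02
  -7.900000e-02 -1.640000e-02]
 [ 3.200000e+02  2.469536e+02 -1.720000e-02 -1.770000e-02 -2.450000e-02
  -8.280000e-02 -1.620000e-02]
 [ 3.240000e+02  2.471495e+02 -1.700000e
[... 765 characters left out ...]
-01 -1.650000e-02]
 [ 3.560000e+02  2.500684e+02 -1.710000e-02 -1.760000e-02 -2.470000e-02
  -1.182000e-01 -1.700000e-02]
 [ 3.600000e+02  2.506465e+02 -1.730000e-02 -1.780000e-02 -2.450000e-02
  -1.216000e-01 -1.670000e-02]
 [ 3.640000e+02  2.507123e+02 -1.710000e-02 -1.760000e-02 -2.070000e-02
  -1.229000e-01 -1.690000e-02]
 [ 3.680000e+02  2.605398e+02 -2.420000e-02 -2.480000e-02  3.600000e-03
  -1.129000e-01 -2.810000e-02]]
[[170, 7, 216], [175, 7, 215], [19, 88, 211], [19, 105, 214], [20, 106, 215], [20, 106, 210], [19, 106, 211], [19, 106, 212], [10, 18, 126], [150, 4, 117]] [0.28076306 0.27163607 0.25317925 0.24975783 0.24658309 0.24387522
 0.23609705 0.23294489 0.23009874 0.23277646]
```

```bash
python3 - <<'E'
import pickle
from edge import *
im=pickle.load(open('w5.pkl','rb')); P,hsv,d,o=sel(im); q=(P-c)@A; oq=(o-c)@A; dq=d@A
for k in(320,345):
  for v in range(230,268):
    D=dq[v,k]; print(k,v,im["color"][v,k].mean().round(),"z@x-.026 %.4f"%(oq+D*(-.026-oq[0])/D[0])[2],q[v,k].round(4))
E
```

```text
320 230 198.0 z@x-.026 -0.0032 [ 0.0072 -0.0587 -0.0051]
320 231 198.0 z@x-.026 -0.0040 [ 0.0082 -0.058  -0.0062]
320 232 198.0 z@x-.026 -0.0049 [ 0.0069 -0.0589 -0.0071]
320 233 197.0 z@x-.026 -0.0057 [ 0.0067 -0.0591 -0.008 ]
320 234 197.0 z@x-.026 -0.0066 [ 0.0084 -0.0578 -0.0091]
320 235 198.0 z@x-.026 -0.0074 [ 0.0075 -0.0585 -0.0101]
320 236 198.0 z@x-.026 -0.0083 [ 0.0067 -0.059  -0.011 ]
320 237 199.0 z@x-.026 -0.0092 [ 0.0065 -0.0593 -0.0119]
320 238 214.0 z@x-.026 -0.0100 [ 0.0077 -0.0583 -0.013 ]
320 239 223.0 z@x-.026 -0.0109 [-0.0002 -0.0643 -0.0133]
320 240 219.0 z@x-.026 -0.0117 [-0.0084 -0.0706 -0.0134]
320 241 226.0 z@x-.026 -0.0126 [-0.018  -0.0779 -0.0134]
320 242 235.0 z@x-.026 -0.0134 [-0.0235 -0.082  -0.0137]
320 243 232.0 z@x-.026 -0.0143 [-0.0256 -0.0837 -0.0143]
320 244 219.0 z@x-.026 -0.0151 [-0.0258 -0.0837 -0.0152]
320 245 207.0 z@x-.026 -0.0160 [-0.0245 -0.0828 -0.0162]
320 246 188.0 z@x-.026 -0.0168 [-0.0247 -0.083  -0.017 ]
320 247 153.0 z@x-.026 -0.0177 [-0.0249 -0.0831 -0.0178]
320 248 109.0 z@x-.026 -0.0186 [-0.0252 -0.0833 -0.0187]
320 249 88.0 z@x-
[... 2516 characters left out ...]
72 -0.1097 -0.0222]
345 256 77.0 z@x-.026 -0.0232 [-0.026  -0.109  -0.0231]
345 257 72.0 z@x-.026 -0.0240 [-0.0272 -0.1097 -0.0238]
345 258 91.0 z@x-.026 -0.0248 [ 0.2154  0.0476 -0.0623]
345 259 109.0 z@x-.026 -0.0256 [ 0.2142  0.0468 -0.0638]
345 260 113.0 z@x-.026 -0.0264 [ 0.2101  0.0442 -0.0648]
345 261 114.0 z@x-.026 -0.0272 [ 0.2092  0.0436 -0.0663]
345 262 113.0 z@x-.026 -0.0280 [ 0.2064  0.0418 -0.0674]
345 263 112.0 z@x-.026 -0.0288 [ 0.2041  0.0403 -0.0687]
345 264 112.0 z@x-.026 -0.0296 [ 0.2017  0.0388 -0.0699]
345 265 112.0 z@x-.026 -0.0304 [ 0.2003  0.0378 -0.0712]
345 266 112.0 z@x-.026 -0.0312 [ 0.1977  0.0362 -0.0724]
345 267 113.0 z@x-.026 -0.0320 [ 0.1967  0.0355 -0.0738]
```

Pointer tip is at (380,240) and the lip's right end at about (372,250). The lip's mid-thickness measures 8.0 mm below the tip, so I'm going back beneath it to push that last bit.

```bash
python3 - <<'E'
from sim import *
o=env.get_obs(); M=R.from_quat(o["tool_rot"]); p=np.array([.6433,-.0049,.164])
for n,s in(("under",-.0025),("contact",.0105),("goal",.0185)):
    print(n,(M.inv().apply(p+A[:,2]*s-o["ee_pos"])*100).round(2))
E
```

```text
under [-8.430e+00  1.000e-02  1.535e+01]
contact [-7.200e+00  1.000e-02  1.575e+01]
goal [-6.44e+00  1.00e-02  1.60e+01]
```

Call:
apply_moves --moves '[-2.8,0,0,0,0,0,0,-2.8,0,0,0,0,0,0,-2.8,0,2,0,0,0,0,0,0,3,0,0,0,0,0,0,3,0,0,0,0]'

```text
time: 13.8
ee_pos: [0.5984, -0.063, 0.1663]
tool_rot: [0.702, 0.201, 0.547, -0.409]
contact_force: [-0.5, -0.3, 0.4]
finger_gap: -0.0002
gripper_force: 0.0
```

Call:
apply_moves --moves '[0,0,3,0,0,0,0,0,0,3,0,0,0,0,0,0,1.3,0,0,0,0,0,0,0,0,0,0,0]'

```text
time: 14.2
ee_pos: [0.6423, -0.0035, 0.1632]
tool_rot: [0.701, 0.203, 0.547, -0.41]
contact_force: [0.6, -0.3, -0.1]
finger_gap: 0.0002
gripper_force: 0.0
```

Call:
apply_moves --moves '[0.5,0,0.16,0,0,0,0,0.5,0,0.16,0,0,0,0,0,0,0,0,0,0,0]'

```text
time: 14.5
ee_pos: [0.6483, -0.006, 0.1731]
tool_rot: [0.702, 0.202, 0.548, -0.407]
contact_force: [0.7, -0.6, -0.7]
finger_gap: -0.0001
gripper_force: 0.0
```

```bash
cat > rem.py <<'E'
from sim import *
o=env.get_obs(); M=R.from_quat(o["tool_rot"]); p=np.array([.6433,-.0049,.164])
print((M.inv().apply(p+A[:,2]*.0185-o["ee_pos"])*100).round(2),((p+A[:,2]*.0185-o["ee_pos"])@A*1000).round(1),o["contact_force"].round(1))
E
python3 rem.py
```

```text
[ 0.73 -0.11  0.43] [0.5 2.  8.3] [ 0.7 -0.6 -0.7]
```

Call:
apply_moves --moves '[0.4,0,0.13,0,0,0,0,0.4,0,0.12,0,0,0,0,0,0,0,0,0,0,0,0,0,0,0,0,0,0]'

```text
time: 14.9
ee_pos: [0.6521, -0.004, 0.1802]
tool_rot: [0.702, 0.203, 0.548, -0.408]
contact_force: [0.0, 0.1, -0.6]
finger_gap: 0.0
gripper_force: 0.4
```

```bash
python3 rem.py
```

```text
[-0.02 -0.02  0.08] [0.5 0.7 0.1] [ 0.   0.1 -0.6]
```

Call:
apply_moves --moves '[-0.5,0,-0.16,0,0,0,0,-0.5,0,-1.5,0,0,0,0,0,0,-3,0,0,0,0,0,0,-3,0,0,0,0,0,0,-3,0,0,0,0]'

```text
time: 15.4
ee_pos: [0.5828, -0.0883, 0.1774]
tool_rot: [0.702, 0.202, 0.547, -0.409]
contact_force: [-0.1, 0.1, -0.5]
finger_gap: 0.0001
gripper_force: 0.0
```

Call:
apply_moves --moves '[0,0,-3,0,0,0,0,1,0,-2,0,0,0,0,2.5,0,0,0,0,0,0,2.5,0,0,0,0,0,0,2.5,0,0,0,0,0,0]'

```text
time: 15.9
ee_pos: [0.5806, -0.1415, 0.2609]
tool_rot: [0.702, 0.202, 0.547, -0.409]
contact_force: [0.4, -0.9, 0.3]
finger_gap: -0.0001
gripper_force: 0.0
```

Call:
apply_moves --moves '[0,0,0,0,0,0,0,0,0,0,0,0,0,0]'

```text
time: 16.1
ee_pos: [0.5806, -0.141, 0.2599]
tool_rot: [0.702, 0.203, 0.547, -0.408]
contact_force: [0.2, 0.3, 0.0]
finger_gap: -0.0003
gripper_force: 0.0
```

```bash
python3 - <<'E'
from h import *
import pickle
im=get("wrist"); pickle.dump(im,open("w6.pkl","wb")); cv2.imwrite("pics/w6.png",im["color"])
E
python3 wr.py w6.pkl | tail -65 | head -40; python3 - <<'E'
import pickle
from edge import *
im=pickle.load(open('w6.pkl','rb')); P,hsv,d,o=sel(im); q=(P-c)@A
for k in(310,330,350):
    m=(q[210:262,k,0]<-.019)&(q[210:262,k,0]>-.04); z=q[210:262,k,2][m]; print(k,z.max().round(4),z.min().round(4),((z.max()+z.min())/2).round(4))
E
```

```text
cam in lip frame [-0.251 -0.255  0.02 ]
jamb x -0.0011 4073
brass box [378 243  20  19 242] [389.  253.1] q mean [-0.0141 -0.1409 -0.0092]
378 253 253 [-0.0016 -0.1253 -0.0115]
379 253 254 [-0.007  -0.129  -0.0112]
380 252 254 [-0.0129 -0.1329 -0.0099]
381 251 256 [-0.0103 -0.1324 -0.0106]
382 250 257 [-0.0126 -0.1344 -0.0102]
383 249 258 [-0.0133 -0.1356 -0.0101]
384 248 259 [-0.0131 -0.1363 -0.01  ]
385 247 260 [-0.0132 -0.1372 -0.0099]
[[ 3.000000e+02  2.466862e+02 -8.600000e-03 -9.100000e-03 -2.380000e-02
  -5.950000e-02 -7.900000e-03]
 [ 3.040000e+02  2.468805e+02 -8.500000e-03 -9.000000e-03 -2.420000e-02
  -6.470000e-02 -7.500000e-03]
 [ 3.080000e+02  2.471427e+02 -8.400000e-03 -8.900000e-03 -2.520000e-02
  -7.020000e-02 -8.000000e-03]
 [ 3.120000e+02  2.477785e+02 -8.600000e-03 -9.100000e-03 -2.520000e-02
  -7.470000e-02 -7.600000e-03]
 [ 3.160000e+02  2.480133e+02 -8.500000e-03 -9.000000e-03 -2.480000e-02
  -7.890000e-02 -8.200000e-03]
 [ 3.200000e+02  2.486428e+02 -8.700000e-03 -9.200000e-03 -2.480000e-02
  -8.320000e-02 -7.900000e-03]
 [ 3.240000e+02  2.488352e+02 -8.500000
[... 239 characters left out ...]
  -9.650000e-02 -7.700000e-03]
 [ 3.360000e+02  2.499714e+02 -8.500000e-03 -9.100000e-03 -2.440000e-02
  -9.950000e-02 -7.600000e-03]
 [ 3.400000e+02  2.501736e+02 -8.400000e-03 -8.900000e-03 -2.450000e-02
  -1.034000e-01 -8.100000e-03]
 [ 3.440000e+02  2.508066e+02 -8.600000e-03 -9.100000e-03 -2.560000e-02
  -1.080000e-01 -7.700000e-03]
 [ 3.480000e+02  2.510434e+02 -8.500000e-03 -9.000000e-03 -2.570000e-02
  -1.118000e-01 -8.200000e-03]
 [ 3.520000e+02  2.516884e+02 -8.700000e-03 -9.200000e-03 -2.430000e-02
  -1.146000e-01 -8.100000e-03]
 [ 3.560000e+02  2.519222e+02 -8.600000e-03 -9.100000e-03 -2.490000e-02
310 -0.0046 -0.0158 -0.0102
330 -0.004 -0.0153 -0.0096
350 -0.0039 -0.0152 -0.0095
```

View pics/w6.png

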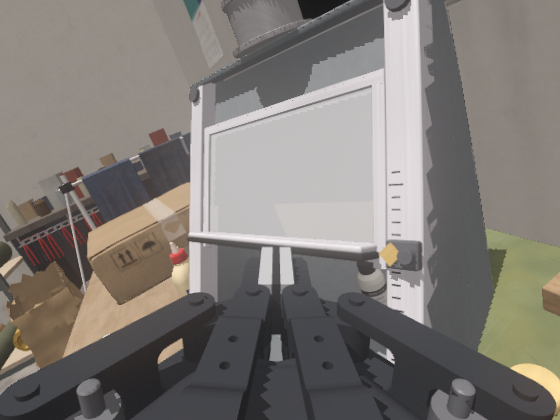

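The lip's mid-line is now within about 1 mm of the pointer tip at (379,253), and the arm is clear. Handing in.

```bash
python3 -c "
from bench import env
print(env.sign_off())"
```

```text
the job is handed in; nothing more can be done
None
```

I pressed the fan button to its stop, then pushed the sash up from beneath its lip until the lip was within about 1 mm of the pointer tip. I backed the arm clear and handed the job in at about 16 s; no verdict was returned.

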